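Sort four craft pieces back into their own shaped trays

ROBOT

A 6-joint arm with a two-finger parallel gripper is mounted at the origin on the work surface; the furniture and walls round the work are solid. World frame = base frame: x ahead of the robot, y to its left, z up, the work surface at z = 0. Lengths are in m, angles in degrees, forces in N, time in s.
With the tool pointing down it reaches from about 0.25 to 0.775 m from the base axis. Payload 4 kg.
Tool frame: the origin (TCP) lies between the finger pads; the fingertips stand 17 mm ahead of it and the grasp point (between the pads) lies 2 mm behind it (r.finger_overhang is the distance from the TCP to the fingertips, in m); y points along the fingers, z is the direction in which the jaws open and shut, and the axes are right-handed (so a half turn about y gives the same grasp; the last joint's range is limited). The gripper opens to 85 mm and grips with 20 to 120 N. Pads are 22 mm wide; open, the fingers measure 114 mm over their backs; the gripper's body (76 mm by 85 mm) begins 54 mm behind the grasp point. The pads swing forward as they close: fully open they stand 13 mm farther back than shut.
Start: joints at [-69.047, 4.996, 78.535, -0, 96.463, -5.907], TCP at [0.248, -0.491, 0.248] pointing down, gripper open.
Joint ranges: [-177.83, 177.83], [-43.37, 116.18], [15.69, 146.23], [-61.86, 241.86], [9.47, 152.12], [-147.06, 147.06]. Speed limits (degrees/s): [159.86, 159.86, 180, 180, 180, 180].

INTERFACE

Orientations are given as [roll, pitch, yaw] about the fixed x, y, z axes, in that order (R = Rz(yaw) Ry(pitch) Rx(roll)).
In Python, from plant import r gives the robot as it stands.
- The arm moves only by the tool servo_tool, never from a script. Its argument "steps" is a list of rows, each a list of 3 entries, a list of its own where there are three numbers: the turn, a rotation vector about the tool's x, y, z in degrees, then the shift along the tool's x, y, z in cm, then the closure, from 0 (fully open) to 1 (shut). A call has 1 to 5 rows; each row is the pose to reach, as a shift and turn from the pose measured when the call began, along the tool's axes at that moment; what a row does not reach only later rows make up. A row lasts 1/12 s, in which the tool goes at most 41.7 mm and 7.16 degrees, less where a joint would pass 70% of its speed; a pose out of reach is approached as far as the arm can. A call with a gripper value outside its range is refused whole. The fingers move at their own pace and stop on an object; "newtons" is the grip in N (left out, the last holds). Time passes only in rows, so rows that repeat a pose let the fingers close. It gives the time, the measured TCP pose, the force and the opening at its end, in the units of the state.
- r.observe(): the state, without advancing time (a new reading comes with each control period).
- r.capture(name): name is "scene" or "top" or "wrist"; returns a dict with "image" (480x640x3 uint8, blue, green, red), "mtx" (3x3 intrinsics, pixels), "R" (3x3) and "t" (3): a world point X has camera coordinates R X + t. Camera axes: x right, y down, z forward; pixel columns grow to the right and rows downward; lengths in m; the calibration is good to about 2 mm. A picture is of the moment at which its call begins. There is no depth.
- r.job_done(): hands the job in, once; it reports no verdict.
The state is a dict: "time": time; "joint_positions": joint angles; "joint_velocities": joint speeds; "joint_torque": joint torques, N m; "tcp_pos": TCP position; "tool_rot": TCP orientation; "ft_force": force on the tool from outside, world axes, zero at the start; "wrist_torque": the same for the moment, N m; "width": finger opening in m.
Only numpy, scipy, OpenCV 4.12 (cv2) and the standard library are available. Lean on these libraries where they do the work, as an engineer would, in place of code of your own. Each camera call takes 0.05 s, during which the arm holds its last target.

TASK

Four craft pieces have been put back in each other's wooden trays. Bring each to the middle of its own: the tea light to the round tray, the paint jar to the square tray, the pine cone to the six-sided tray, all standing upright, and the clothes peg to the oblong tray, lying flat and lengthwise; the bare card disc, or any free spot, can hold a piece meanwhile. Leave the loose walnut on the table where it lies.

Things in the scene. Friction and masses are not known exactly. Their poses are not given: they have to be found in the camera images.
- tea_light: Tea light candle in a thin metal cup, 39 mm across; the firm cup is 16 mm tall, the wick ends at 21 mm. Origin: centre of its underside, z up. About 20 g. Any grasp across the cup will do.
- paint_jar: Small white paint jar with ribbed lid (lid is fixed on), round, 46 mm across, 46 mm tall. Origin: centre of its underside, z up. About 60 g.
- pine_cone: The brown pine cone standing on its base, in a tray at the start (not the ones in the carton). The scales look 64 x 66 mm wide and 64 mm tall, but its firm core, which the fingers meet, is about 40 mm across and 56 mm tall; the core's centre lies 1.5 mm to +x and 2.5 mm to -y of the origin. Origin: centre of its underside, z up. About 30 g.
- peg: Purple clothes peg lying flat: 15 mm wide (its x), 72 mm long (its y), 12 mm tall. Origin: centre of its underside. Grasp it across its width. About 20 g.
- round_tray: Flat dark wooden tray, round, 104 mm across, fixed to the table. The home of the tea light. Like the other trays it has a floor 3 mm above the table and a low lip 6 mm wide whose top is 7 mm above the table. Origin: its centre, at table height.
- square_tray: Flat dark wooden tray, square, 100 x 100 mm outside (88 mm inside), fixed; floor at 3 mm, lip top at 7 mm. The home of the paint jar. Origin: its centre, at table height.
- hex_tray: Flat dark wooden tray, six-sided, 104 mm across the flats (92 mm inside), fixed; floor at 3 mm, lip top at 7 mm. The home of the pine cone. Origin: its centre, at table height.
- oblong_tray: Flat dark wooden tray, oblong, 124 mm long (its y) and 78 mm wide (its x) outside, 112 x 66 mm inside, fixed; floor at 3 mm, lip top at 7 mm. The home of the clothes peg, which lies along the tray's length (either way round). Origin: its centre, at table height.
- card_disc: Bare round disc of brown card, 142 mm across, 7 mm thick (things rest 5 mm above the table on it), fixed to the table: a free spot to set a piece down meanwhile. Origin: its centre, at table height.
- walnut: A whole brown walnut, 36 x 47 x 34 mm, lying loose on the table among the trays, 15 g. Not part of the job; must not be shifted. Origin: on its underside.
Not all that is in view belongs to the job. What is shaped like the tea_light but green or purple is not meant.

How it is judged (in metres and radians):
At the end, for the whole second after the job is handed in: Tea light in the round, jar in the square, cone in the six-sided and peg in the oblong tray: each within 15 mm of the tray's centre, on its floor (underside less than 10 mm above the table), upright or flat within 0.2 rad, at rest, released; peg within 0.3 rad of the tray's length (horizontal distance between tea_light and round_tray below 0.015 m and z of tea_light in the frame of round_tray below 0.01 m and angle between each of tea_light, paint_jar, pine_cone, peg's own z axis and vertical below 0.2 rad and linear speed of each of tea_light, paint_jar, pine_cone, peg below 0.02 m/s and horizontal distance between paint_jar and square_tray below 0.015 m and z of paint_jar in the frame of square_tray below 0.01 m and horizontal distance between pine_cone and hex_tray below 0.015 m and z of pine_cone in the frame of hex_tray below 0.01 m and horizontal distance between peg and oblong_tray below 0.015 m and z of peg in the frame of oblong_tray below 0.01 m and angle between the y axis of peg and the y axis of oblong_tray, either way round below 0.3 rad); the robot touches nothing.
It fails at once if the loose walnut is shifted by more than 30 mm (distance of walnut from where it was at the start of the episode above 0.03 m).
It also fails if it takes over 152 s, if anything falls off the work surface, if the arm or the gripper's body presses on something with over 40 N, if the wrist force passes 120 N, or if a joint passes its speed limit or range.

## Working session

There is one attempt and no reset: what is moved stays moved. The work goes in short steps, Python scripts to look and compute and a tool call to move; the robot and the scene stay as the last step left them, time stands still between calls to the robot, and variables do not carry over. Pictures are saved under pics/ and viewed, and the job is handed in when it is done.

Besides the shell and the picture viewer there is one more tool, called after ">>>" by a JSON object that holds its "api" and its "payload". servo_tool: Moves the arm, as the interface text tells. Its arguments: {"type":"object","properties":{"steps":{"type":"array"},"newtons":{"type":"number"}},"required":["steps"]}

```bash
mkdir -p pics; ls
python3 - <<'E'
from plant import r
import cv2
s=r.observe();print(s)
for n in("scene","top","wrist"):
    c=r.capture(n);cv2.imwrite(f"pics/{n}0.png",c["image"]);print(n,c["mtx"],c["R"],c["t"])
print(r.finger_overhang)
E
```

```text
pics
{'time': 0.0, 'joint_positions': array([-6.90468758e+01,  5.03877695e+00,  7.86277398e+01, -1.18873095e-03,
        9.64647323e+01, -5.90806890e+00]), 'joint_velocities': array([-0.01401191,  0.03600784,  0.07661342, -0.06129289, -0.01685361,
       -0.04420945]), 'joint_torque': array([-4.90722723e-04, -3.51867950e+01, -3.13274968e+01, -2.11157508e-04,
        1.08081533e-02,  3.03448701e-06]), 'tcp_pos': array([ 0.24831368, -0.49020661,  0.24711576]), 'tool_rot': array([-9.01306735e+01,  1.23345963e-02, -1.53138953e+02]), 'ft_force': array([ 0.29514599, -0.74911986,  0.03560242]), 'wrist_torque': array([-0.03501709, -0.00470897, -0.04693849]), 'width': 0.0852052924191611}
scene [[515.27784489   0.         316.45328145]
 [  0.         515.27784489 239.3303426 ]
 [  0.           0.           1.        ]] [[-0.70922067 -0.70453374  0.02526361]
 [-0.35535947  0.32631416 -0.87592164]
 [ 0.60887248 -0.63019939 -0.48179148]] [0.38341301 0.22178302 0.89941157]
top [[465.08252147   0.         312.40938073]
 [  0.         465.08252147 237.61890567]
 [  0.           0.           1.        ]] [[-0.06066137 -0.99815014 -0.00406097]
 [-0.97710319  0.06021251 -0.20406813]
 [ 0.20393516 -0.00841106 -0.97894826]] [0.02178555 0.51625777 0.78605854]
wrist [[398.26039748   0.         322.95562807]
 [  0.         398.26039748 242.88988336]
 [  0.           0.           1.        ]] [[ 0.4513494  -0.89234541 -0.00183858]
 [-0.8521547  -0.43163046  0.29585047]
 [-0.2647944  -0.13196518 -0.95523249]] [-0.54904243 -0.03816696  0.37888442]
0.017
```

View pics/scene0.png

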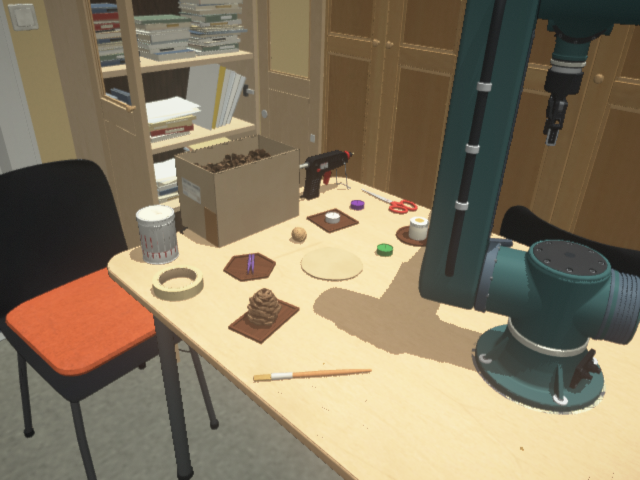

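View pics/top0.png

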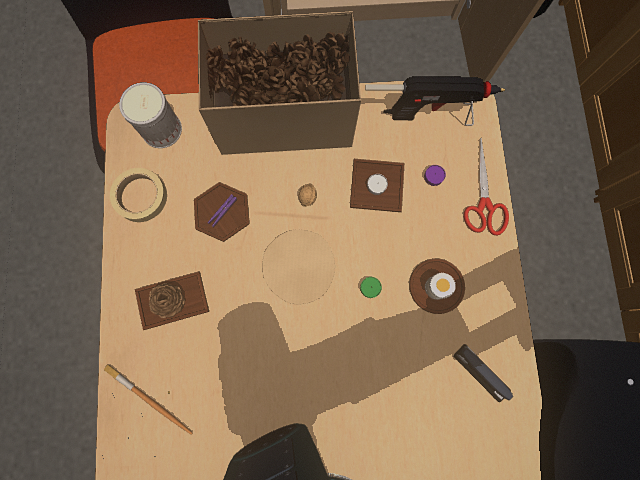

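View pics/wrist0.png

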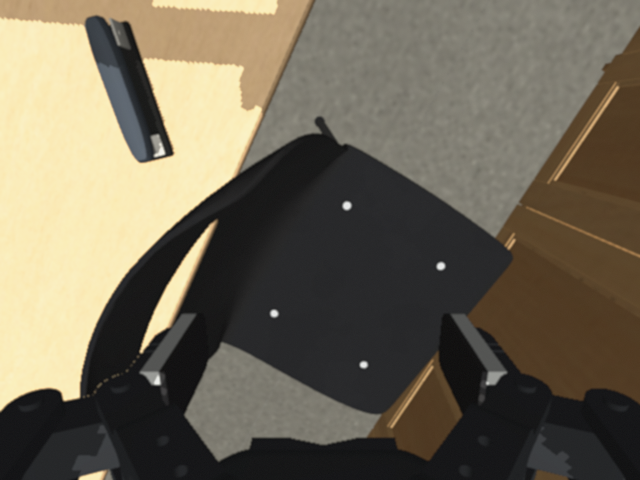

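The top view shows the square tray at (378,185) holding the white tea light, the hex tray at (222,211) with the peg, and the oblong tray at (172,300) with the cone. The round tray is at (437,286) with the jar, the disc at (298,266) and the walnut at (307,195). There are three tea-light shapes: white (377,184), purple (434,175) and green (371,287). The white one, in the tray, is the one meant.

```bash
cat > h.py <<'E'
import numpy as np, cv2
from scipy.spatial.transform import Rotation as Ro
def back(c,uv,z):
    uv=np.atleast_2d(np.float64(uv)); K=c["mtx"];R=c["R"];t=np.array(c["t"]).ravel()
    d=np.c_[uv,np.ones(len(uv))]@np.linalg.inv(K).T@R
    o=-R.T@t
    return (o+d*((z-o[2])/d[:,2:]))
def proj(c,X):
    X=np.atleast_2d(np.float64(X)); p=(X@c["R"].T+np.array(c["t"]).ravel())@c["mtx"].T
    return p[:,:2]/p[:,2:]
E
python3 - <<'E'
from plant import r
from h import *
c=r.capture("top");im=c["image"]
hsv=cv2.cvtColor(im,cv2.COLOR_BGR2HSV)
cv2.imwrite("pics/crop.png",cv2.resize(im[140:345,110:520],None,fx=1.9,fy=1.9,interpolation=cv2.INTER_CUBIC))
for p in[(205,195),(140,322),(365,205),(437,265),(300,260),(440,195),(400,350)]:print(p,hsv[p[1],p[0]])
dark=((hsv[...,2]<125)).astype(np.uint8)
for n,(u,v) in dict(square=(378,185),hex=(222,211),obl=(172,300),round=(437,286)).items():
    m=np.zeros_like(dark);m[v-40:v+40,u-45:u+45]=dark[v-40:v+40,u-45:u+45]
    cs,_=cv2.findContours(m,cv2.RETR_EXTERNAL,cv2.CHAIN_APPROX_NONE);k=max(cs,key=cv2.contourArea)
    h=cv2.convexHull(k)[:,0]
    P=back(c,h,0.005)[:,:2]*1000
    print(n,"rect",cv2.minAreaRect(P.astype(np.float32)),"circ",cv2.minEnclosingCircle(P.astype(np.float32)))
E
```

```text
(205, 195) [ 11 129  83]
(140, 322) [ 16  98 206]
(365, 205) [ 12 128  82]
(437, 265) [ 11 145 102]
(300, 260) [ 16 102 202]
(440, 195) [ 16 104 202]
(400, 350) [ 16 105 136]
square rect ((624.4506225585938, -142.34066772460938), (100.7247085571289, 101.4907455444336), 81.2282943725586) circ ((624.1246948242188, -142.3780517578125), 69.54491424560547)
hex rect ((589.2938842773438, 163.109375), (104.97332000732422, 117.64229583740234), 31.5501766204834) circ ((589.8048706054688, 162.6840362548828), 59.45670700073242)
obl rect ((424.69903564453125, 259.082763671875), (79.53614044189453, 125.59095001220703), 12.248228073120117) circ ((425.124755859375, 259.021484375), 72.53984832763672)
round rect ((420.9684143066406, -236.05694580078125), (104.07199096679688, 101.9195556640625), 40.38550567626953) circ ((421.1335754394531, -236.46142578125), 52.7821044921875)
```

View pics/crop.png

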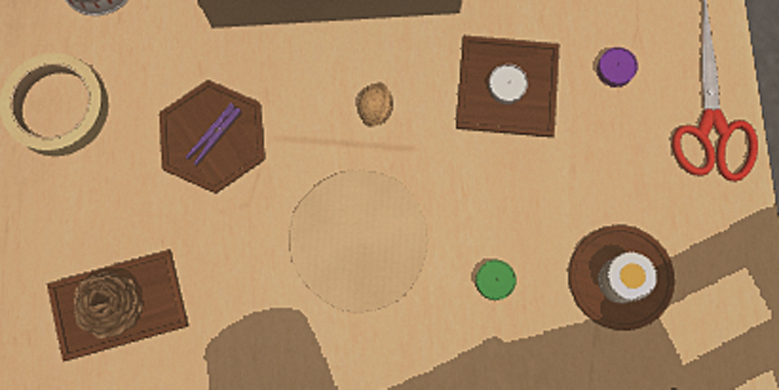

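Run:
```python
from plant import r
from h import *
c=r.capture("top");im=c["image"];sc=r.capture("scene")
hsv=cv2.cvtColor(im,cv2.COLOR_BGR2HSV)
def comp(mask,u,v,w=35):
    m=np.zeros(mask.shape,np.uint8);m[v-w:v+w,u-w:u+w]=mask[v-w:v+w,u-w:u+w]
    cs,_=cv2.findContours(m,cv2.RETR_EXTERNAL,cv2.CHAIN_APPROX_NONE);return max(cs,key=cv2.contourArea)[:,0]
white=((hsv[...,1]<50)&(hsv[...,2]>140))
for n,u,v,z in[("tea",377,184,.016),("jar",441,286,.046)]:
    k=comp(white,u,v,22);P=(back(c,k,z)[:,:2]*1000).astype(np.float32)
    print(n,k.min(0),k.max(0),cv2.minEnclosingCircle(P),cv2.fitEllipse(P))
pur=(hsv[...,0]>115)&(hsv[...,0]<150)&(hsv[...,1]>60)
k=comp(pur,222,211,30);P=(back(c,k,.012)[:,:2]*1000).astype(np.float32);print("peg",cv2.minAreaRect(P))
wal=comp((hsv[...,1]>115),307,195,18);P=(back(c,wal,.015)[:,:2]*1000).astype(np.float32);print("walnut",cv2.minAreaRect(P))
for n,u,v,z in[("disc",298,266,.006)]:print(n,back(c,(u,v),z))
cv2.imwrite("pics/cone_top.png",cv2.resize(im[260:340,120:220],None,fx=6,fy=6,interpolation=cv2.INTER_CUBIC))
cv2.imwrite("pics/peg_top.png",cv2.resize(im[175:245,175:275],None,fx=6,fy=6,interpolation=cv2.INTER_CUBIC))
```

```text
tea [368 174] [387 192] ((624.6401977539062, -142.0128936767578), 19.462482452392578) ((624.018310546875, -141.35972595214844), (35.35580062866211, 36.52798843383789), 129.83245849609375)
jar [430 273] [454 297] ((418.4119567871094, -235.73538208007812), 22.48476791381836) ((418.359130859375, -235.47023010253906), (42.182315826416016, 42.94691848754883), 26.20224380493164)
peg ((590.42724609375, 159.8450927734375), (12.875204086303711, 69.89152526855469), 48.26748275756836)
walnut ((609.402587890625, -4.653251647949219), (38.73389434814453, 36.38739776611328), 22.050992965698242)
disc [[0.47360197 0.02022841 0.006     ]]
```

View pics/cone_top.png

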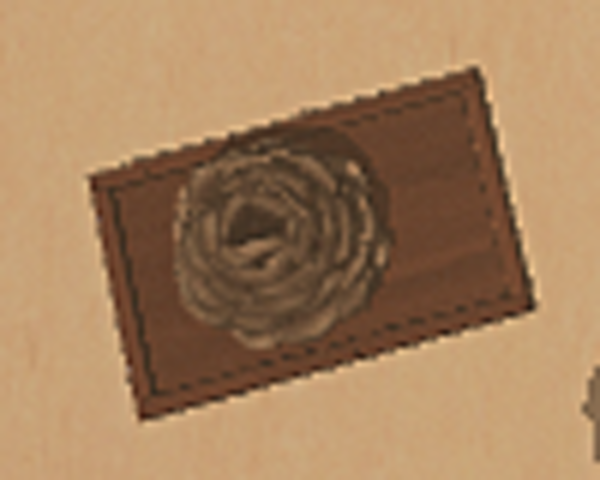

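View pics/peg_top.png

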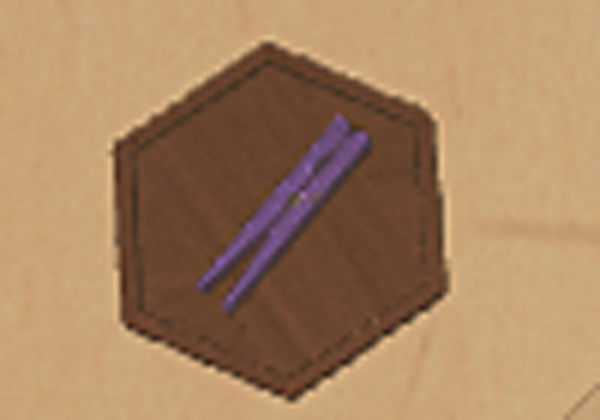

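```bash
cat > g.py <<'E'
import sys
from plant import r
from h import *
s=r.observe(); a=sys.argv[1:]
R=Ro.from_euler("xyz",s["tool_rot"],degrees=True); p=s["tcp_pos"]
print("t %.2f"%s["time"],"tcp",np.round(p*1000,1),"rpy",np.round(s["tool_rot"],1),"w %.1f"%(s["width"]*1000),"F",np.round(s["ft_force"],1),"q",np.round(s["joint_positions"],0))
for q in a:
    x,y,z,yaw=map(float,q.split(","))
    G=Ro.from_euler("xyz",[-90,0,yaw],degrees=True)
    print(q,"turn",np.round((R.inv()*G).as_rotvec(degrees=True),1),"shift cm",np.round(R.inv().apply(np.array([x,y,z])/1000-p)*100,2))
E
python3 - <<'E'
from plant import r
from h import *
c=r.capture("top")
print("carton",back(c,[(220,153),(290,150),(357,145)],0.))
print("cone",back(c,[(167,299)],.03),back(c,(162.5,296.7),.064), "green",back(c,(371,287),.016))
E
python3 g.py 624,-142,110,-103
```

```text
carton [[ 0.71157643  0.16366882  0.        ]
 [ 0.70922007  0.02364167  0.        ]
 [ 0.71148935 -0.11094534  0.        ]]
cone [[0.42446746 0.25935843 0.03      ]] [[0.42574625 0.25663869 0.064     ]] green [[ 0.42485765 -0.11234761  0.016     ]]
t 0.35 tcp [ 248.5 -490.6  248.1] rpy [ -90.     0.  -153.1] w 85.6 F [-0.5  0.   0.9] q [-69.   5.  79.  -0.  96.  -6.]
624,-142,110,-103 turn [  0.  -50.1  -0. ] shift cm [-49.25  13.81 -14.12]
```

>>> {"api": "servo_tool", "payload": {"steps": [[[0, -7, 0], [-4, 1.1, -1.1], 0.35], [[0, -14, 0], [-8, 2.2, -2.2], 0.35], [[0, -21, 0], [-12, 3.3, -3.4], 0.35], [[0, -28, 0], [-16, 4.5, -4.6], 0.35], [[0, -35, 0], [-19.7, 5.5, -5.6], 0.35]], "newtons": 30}}

```text
time: 0.77
tcp_pos: [0.397, -0.3527, 0.1936]
tool_rot: [-90.0, 0.0, -117.8]
ft_force: [0.5, -0.1, 0.3]
width: 0.0553
```

```bash
python3 g.py 624,-142,110,-103
```

```text
t 0.77 tcp [ 397.  -352.7  193.6] rpy [ -90.     0.  -117.8] w 55.3 F [ 0.5 -0.1  0.3] q [-48.   4.  86.   0.  90. -20.]
624,-142,110,-103 turn [  0.  -14.8  -0. ] shift cm [-29.23   8.37  10.24]
```

>>> {"api": "servo_tool", "payload": {"steps": [[[0, -5, 0], [-4.9, 1.4, 1.7], 0.35], [[0, -10, 0], [-9.8, 2.8, 3.4], 0.35], [[0, -14.8, 0], [-14.6, 4.2, 5.1], 0.35], [[0, -14.8, 0], [-18, 5.2, 6.3], 0.35], [[0, -14.8, 0], [-21.5, 6.2, 7.5], 0.35]]}}

```text
time: 1.18
tcp_pos: [0.5443, -0.2152, 0.139]
tool_rot: [-90.0, -0.0, -103.0]
ft_force: [0.4, -0.5, -0.1]
width: 0.0556
```

```bash
python3 g.py 624,-142,110,-103
```

```text
t 1.18 tcp [ 544.3 -215.2  139. ] rpy [ -90.   -0. -103.] w 55.6 F [ 0.4 -0.5 -0.1] q [-27.  12.  83.   0.  85. -14.]
624,-142,110,-103 turn [-0. -0.  0.] shift cm [-8.93  2.9   6.12]
```

>>> {"api": "servo_tool", "payload": {"steps": [[[0, 0, 0], [-3, 1, 2], 0.35], [[0, 0, 0], [-6, 2, 4], 0.35], [[0, 0, 0], [-8.9, 2.9, 6.1], 0.35], [[0, 0, 0], [-8.9, 2.9, 6.1], 0.35]]}}

```text
time: 1.52
tcp_pos: [0.6263, -0.1367, 0.1066]
tool_rot: [-90.1, 0.2, -102.7]
ft_force: [-1.1, -0.2, -1.1]
width: 0.0558
```

```bash
python3 g.py 624,-142,25,-103
python3 - <<'E'
from plant import r
from h import *
c=r.capture("wrist");cv2.imwrite("pics/w1.png",c["image"])
print(proj(c,[[.6244,-.1418,.019],[.624,-.142,.003]]))
E
```

```text
t 1.52 tcp [ 626.3 -136.7  106.6] rpy [ -90.1    0.2 -102.7] w 55.8 F [-1.1 -0.2 -1.1] q [-17.  20.  77.   0.  83.  -5.]
624,-142,25,-103 turn [ 0.1  0.3 -0.2] shift cm [ 0.6   8.16 -0.09]
[[322.44568501 268.53296842]
 [321.96072323 259.65663542]]
```

View pics/w1.png

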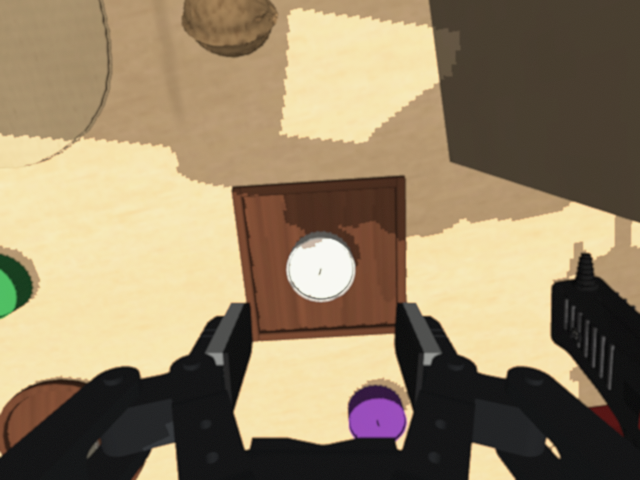

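The wrist view shows the white tea light with its wick at (321,268), where the prediction was (322,268). The purple decoy is at (377,413). The white one is the right piece, so I'm descending.

>>> {"api": "servo_tool", "payload": {"steps": [[[0, 0, 0], [0.6, 2.5, -0.1], 0.35], [[0, 0, 0], [0.6, 5.5, -0.1], 0.35], [[0, 0, 0], [0.6, 8.2, -0.1], 0.35], [[0, 0, 0], [0.6, 8.2, -0.1], 0.35]]}}

```text
time: 1.9
tcp_pos: [0.6171, -0.1443, 0.019]
tool_rot: [-90.9, 0.1, -102.8]
ft_force: [-1.5, 0.6, -1.7]
width: 0.0554
```

```bash
python3 g.py 624,-142,25,-103
```

```text
t 1.90 tcp [ 617.1 -144.3   19. ] rpy [-9.090e+01  1.000e-01 -1.028e+02] w 55.4 F [-1.5  0.6 -1.7] q [-18.  24.  82.   0.  75.  -5.]
624,-142,25,-103 turn [ 0.9  0.2 -0.1] shift cm [-0.38 -0.61  0.61]
```

>>> {"api": "servo_tool", "payload": {"steps": [[[0, 0, 0], [-0.3, -0.6, 0.6], 0.35], [[0, 0, 0], [-0.3, -0.6, 0.6], 0.35], [[0, 0, 0], [-0.3, -0.6, 0.6], 0.35]]}}

```text
time: 2.15
tcp_pos: [0.6256, -0.1437, 0.028]
tool_rot: [-90.6, 0.1, -102.8]
ft_force: [-0.6, -0.1, 0.0]
width: 0.0557
```

```bash
python3 g.py 624,-142,25,-103
```

```text
t 2.15 tcp [ 625.6 -143.7   28. ] rpy [-9.060e+01  1.000e-01 -1.028e+02] w 55.7 F [-0.6 -0.1  0. ] q [-18.  24.  80.  -0.  76.  -5.]
624,-142,25,-103 turn [ 0.6  0.2 -0.1] shift cm [-0.13  0.31 -0.19]
```

>>> {"api": "servo_tool", "payload": {"steps": [[[0.6, 0, 0], [-0.1, 0.3, -0.2], 0.35], [[0.6, 0, 0], [-0.1, 0.3, -0.2], 0.35], [[0.6, 0, 0], [-0.1, 0.3, -0.2], 0.35], [[0.6, 0, 0], [-0.1, 0.3, -0.2], 0.35], [[0.6, 0, 0], [-0.1, 0.3, -0.2], 0.35]]}}

```text
time: 2.57
tcp_pos: [0.6239, -0.1422, 0.0254]
tool_rot: [-90.0, 0.0, -102.8]
ft_force: [0.7, 0.3, 0.3]
width: 0.0556
```

```bash
python3 g.py 624,-142,25,-103
```

```text
t 2.57 tcp [ 623.9 -142.2   25.4] rpy [ -90.     0.  -102.8] w 55.6 F [0.7 0.3 0.3] q [-18.  24.  81.   0.  75.  -5.]
624,-142,25,-103 turn [-0.   0.2 -0. ] shift cm [-0.03  0.04  0.  ]
```

>>> {"api": "servo_tool", "payload": {"steps": [[[0, 0, 0], [0, 0.1, 0], 0.65], [[0, 0, 0], [0, 0.1, 0], 0.65], [[0, 0, 0], [0, 0.1, 0], 0.65], [[0, 0, 0], [0, 0.1, 0], 0.65], [[0, 0, 0], [0, 0.1, 0], 0.65]], "newtons": 25}}

```text
time: 2.98
tcp_pos: [0.6241, -0.1423, 0.0246]
tool_rot: [-89.9, 0.0, -102.8]
ft_force: [0.2, -0.1, 0.5]
width: 0.0374
```

>>> {"api": "servo_tool", "payload": {"steps": [[[0, 0, 0], [0, -1, 0], 0.65], [[0, 0, 0], [0, -2.5, 0], 0.65], [[0, 0, 0], [0, -4.5, 0], 0.65], [[0, 0, 0], [0, -6, 0], 0.65], [[0, 0, 0], [0, -6, 0], 0.65]]}}

```text
time: 3.4
tcp_pos: [0.6265, -0.1431, 0.0896]
tool_rot: [-89.5, 0.0, -102.8]
ft_force: [1.2, 0.6, 0.1]
width: 0.0375
```

```bash
python3 g.py 474,20,90,-87
python3 - <<'E'
from plant import r
from h import *
c=r.capture("wrist");cv2.imwrite("pics/w2.png",c["image"])
E
```

```text
t 3.40 tcp [ 626.5 -143.1   89.6] rpy [ -89.5    0.  -102.8] w 37.5 F [1.2 0.6 0.1] q [-18.  21.  78.   0.  81.  -5.]
474,20,90,-87 turn [ -0.5 -15.8   0.1] shift cm [-12.52  -0.2  -18.48]
```

View pics/w2.png

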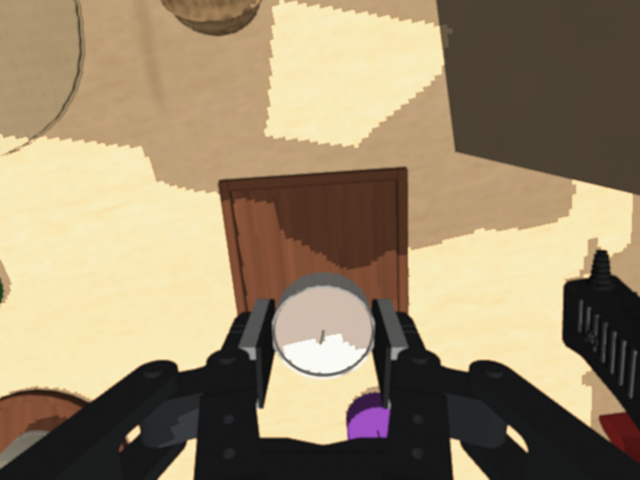

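The tea light is held between the pads at (323,325). I'll take it to the disc next.

>>> {"api": "servo_tool", "payload": {"steps": [[[0, -3, 0], [-1.5, 0, -2.2], 0.65], [[0, -6, 0], [-3.7, -0.1, -5.5], 0.65], [[0, -9, 0], [-6, -0.1, -8.8], 0.65], [[0, -12, 0], [-8.2, -0.1, -12.1], 0.65], [[-0.5, -15, 0], [-10.4, -0.2, -15.3], 0.65]]}}

```text
time: 3.87
tcp_pos: [0.4964, -0.0062, 0.0866]
tool_rot: [-90.4, 0.0, -87.7]
ft_force: [-0.1, 0.3, -0.2]
width: 0.0379
```

```bash
python3 g.py 474,20,60,-87
```

```text
t 3.87 tcp [496.4  -6.2  86.6] rpy [-90.4   0.  -87.7] w 37.9 F [-0.1  0.3 -0.2] q [ -7.   4.  99.  -0.  78. -10.]
474,20,60,-87 turn [ 0.4 -0.7 -0. ] shift cm [-2.71  2.68 -2.12]
```

>>> {"api": "servo_tool", "payload": {"steps": [[[0.4, -0.7, 0], [-1.4, 1, -1.1], 0.65], [[0.4, -0.7, 0], [-2.2, 2, -1.8], 0.65], [[0.4, -0.7, 0], [-2.7, 2.7, -2.1], 0.65], [[0.4, -0.7, 0], [-2.7, 2.7, -2.1], 0.65], [[0.4, -0.7, 0], [-2.7, 2.7, -2.1], 0.65]]}}

```text
time: 4.28
tcp_pos: [0.474, 0.0198, 0.059]
tool_rot: [-90.1, 0.0, -87.0]
ft_force: [0.2, -0.7, -0.5]
width: 0.0376
```

```bash
python3 g.py 474,20,27,-87
```

```text
t 4.28 tcp [474.   19.8  59. ] rpy [-90.1   0.  -87. ] w 37.6 F [ 0.2 -0.7 -0.5] q [ -4.   2. 104.   0.  74.  -7.]
474,20,27,-87 turn [ 0.1 -0.  -0. ] shift cm [-0.02  3.2   0.01]
```

>>> {"api": "servo_tool", "payload": {"steps": [[[0, 0, 0], [0, 1.2, 0], 0.65], [[0, 0, 0], [0, 2.2, 0], 0.65], [[0, 0, 0], [0, 2.8, 0], 0.65], [[0, 0, 0], [0, 3.1, 0], 0.65], [[0, 0, 0], [0, 3.1, 0], 0.65]]}}

```text
time: 4.7
tcp_pos: [0.4739, 0.0194, 0.0275]
tool_rot: [-90.1, 0.0, -87.0]
ft_force: [-0.4, -0.2, -0.6]
width: 0.0374
```

>>> {"api": "servo_tool", "payload": {"steps": [[[0, 0, 0], [0, 0, 0], 0.65], [[0, 0, 0], [0, 0, 0], 0.4], [[0, 0, 0], [0, 0, 0], 0.35], [[0, 0, 0], [0, 0, 0], 0.3], [[0, 0, 0], [0, 0, 0], 0.3]]}}

```text
time: 5.12
tcp_pos: [0.4741, 0.0194, 0.0277]
tool_rot: [-90.1, 0.0, -87.0]
ft_force: [-0.1, 0.0, -0.2]
width: 0.0599
```

>>> {"api": "servo_tool", "payload": {"steps": [[[0, 0, 0], [0, -1.5, 0], 0.3], [[0, 0, 0], [0, -4, 0], 0.1], [[0, 0, 0], [0, -7, 0], 0], [[0, 0, 0], [0, -9, 0], 0], [[0, 0, 0], [0, -9, 0], 0]]}}

```text
time: 5.53
tcp_pos: [0.4776, 0.0192, 0.1234]
tool_rot: [-89.5, -0.0, -87.0]
ft_force: [1.1, 0.4, 1.3]
width: 0.0851
```

```bash
python3 g.py 418,-235.5,110,-120;python3 - <<'E'
from plant import r
from h import *
c=r.capture("wrist");cv2.imwrite("pics/w3.png",c["image"])
E
```

```text
t 5.53 tcp [477.6  19.2 123.4] rpy [-89.5  -0.  -87. ] w 85.1 F [1.1 0.4 1.3] q [-5. -1. 99.  0. 81. -7.]
418,-235.5,110,-120 turn [-0.5 33.  -0.1] shift cm [25.13  1.29 -7.29]
```

View pics/w3.png

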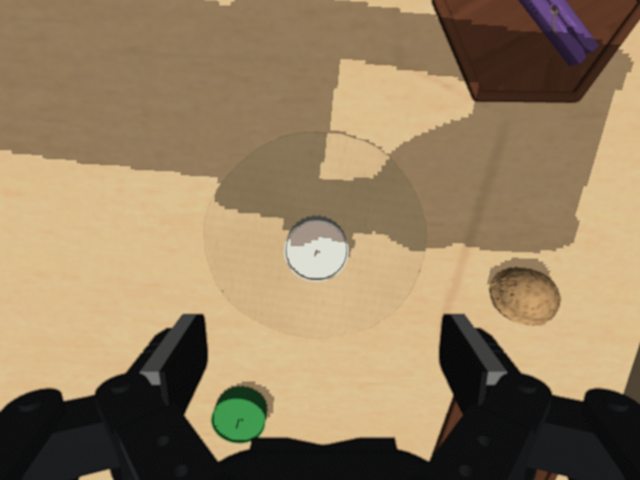

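The tea light stands on the disc at (317,250). Next is the jar.

>>> {"api": "servo_tool", "payload": {"steps": [[[0, 6.6, 0], [3.5, 0, -1], 0], [[0, 13, 0], [7.5, 0.2, -2.1], 0], [[0, 20, 0], [11.5, 0.4, -3.3], 0], [[0, 26, 0], [15.5, 0.6, -4.5], 0], [[-0.5, 33, 0], [19.2, 0.8, -5.5], 0]]}}

```text
time: 6.0
tcp_pos: [0.4293, -0.1765, 0.1109]
tool_rot: [-90.4, -0.0, -120.3]
ft_force: [0.5, 0.1, -0.1]
width: 0.0851
```

```bash
python3 g.py 418,-235.5,110,-120
```

```text
t 6.00 tcp [ 429.3 -176.5  110.9] rpy [ -90.4   -0.  -120.3] w 85.1 F [ 0.5  0.1 -0.1] q [-29.  -2. 101.  -0.  81.   1.]
418,-235.5,110,-120 turn [ 0.4 -0.3  0. ] shift cm [5.67 0.08 2.  ]
```

>>> {"api": "servo_tool", "payload": {"steps": [[[0.4, 0, 0], [2.7, 0, 1], 0], [[0.4, 0, 0], [4.7, 0, 1.7], 0], [[0.4, 0, 0], [5.7, 0.1, 2], 0], [[0.4, 0, 0], [5.7, 0.1, 2], 0], [[0.4, 0, 0], [5.7, 0.1, 2], 0]]}}

```text
time: 6.42
tcp_pos: [0.4174, -0.235, 0.1087]
tool_rot: [-90.1, 0.1, -120.4]
ft_force: [-0.5, -0.4, -1.1]
width: 0.0856
```

```bash
python3 g.py 418,-235.5,32,-120;python3 - <<'E'
from plant import r
from h import *
c=r.capture("wrist");cv2.imwrite("pics/w4.png",c["image"])
print(proj(c,[[.418,-.2355,.049],[.421,-.236,.003]]))
E
```

```text
t 6.42 tcp [ 417.4 -235.   108.7] rpy [-9.010e+01  1.000e-01 -1.204e+02] w 85.6 F [-0.5 -0.4 -1.1] q [-36.   0. 100.   0.  80.  -6.]
418,-235.5,32,-120 turn [ 0.1 -0.4 -0.1] shift cm [0.02 7.67 0.09]
[[325.22334212 278.02810132]
 [329.59866934 247.69118974]]
```

View pics/w4.png

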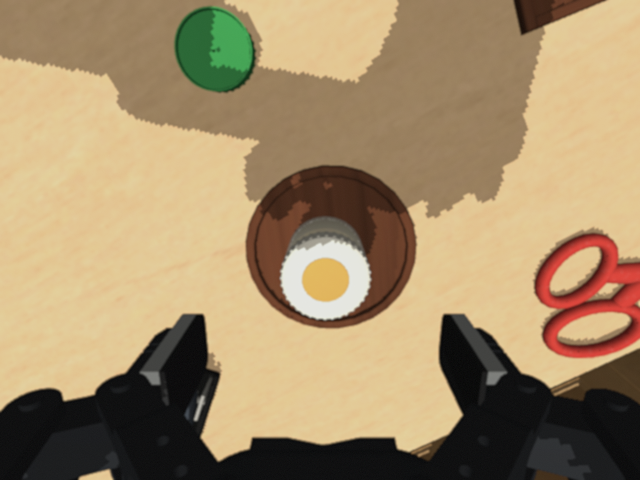

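The jar lid is centred at (325,279), against a prediction of (325,278), so I'm going down.

>>> {"api": "servo_tool", "payload": {"steps": [[[0, -0.4, 0], [0, 2.5, 0.1], 0], [[0, -0.4, 0], [0, 5, 0.1], 0], [[0, -0.4, 0], [0, 6.8, 0.1], 0], [[0, -0.4, 0], [0, 7.6, 0.1], 0], [[0, -0.4, 0], [0, 7.6, 0.1], 0]]}}

```text
time: 6.88
tcp_pos: [0.4174, -0.2324, 0.0307]
tool_rot: [-90.4, 0.1, -119.8]
ft_force: [-0.7, 0.4, 0.0]
width: 0.0855
```

>>> {"api": "servo_tool", "payload": {"steps": [[[0, 0, 0], [0, 0, 0], 0.3], [[0, 0, 0], [0, 0, 0], 0.55], [[0, 0, 0], [0, 0, 0], 0.55], [[0, 0, 0], [0, 0, 0], 0.55], [[0, 0, 0], [0, 0, 0], 0.55]], "newtons": 35}}

```text
time: 7.3
tcp_pos: [0.4185, -0.2331, 0.0323]
tool_rot: [-90.2, 0.1, -119.8]
ft_force: [1.4, 0.3, 3.9]
width: 0.0438
```

```bash
python3 g.py 418,-235.5,32,-120
```

```text
t 7.30 tcp [ 418.5 -233.1   32.3] rpy [-9.020e+01  1.000e-01 -1.198e+02] w 43.8 F [1.4 0.3 3.9] q [-36.   5. 104.   0.  71.  -6.]
418,-235.5,32,-120 turn [ 0.2  0.2 -0.1] shift cm [0.24 0.03 0.08]
```

>>> {"api": "servo_tool", "payload": {"steps": [[[0, 0, 0], [0, -1, 0], 0.55], [[0, 0, 0], [0, -3, 0], 0.55], [[0, 0, 0], [0, -5.5, 0], 0.55], [[0, 0, 0], [0, -7, 0], 0.55], [[0, 0, 0], [0, -7, 0], 0.55]]}}

```text
time: 7.72
tcp_pos: [0.4209, -0.2351, 0.1073]
tool_rot: [-89.7, 0.0, -119.8]
ft_force: [0.6, -0.5, 0.4]
width: 0.0438
```

```bash
python3 g.py 624.5,-142,90,-103
```

```text
t 7.72 tcp [ 420.9 -235.1  107.3] rpy [ -89.7    0.  -119.8] w 43.8 F [ 0.6 -0.5  0.4] q [-36.   0. 100.   0.  80.  -6.]
624.5,-142,90,-103 turn [ -0.3 -16.8   0. ] shift cm [-18.19   1.82  13.04]
```

>>> {"api": "servo_tool", "payload": {"steps": [[[0, -4, 0], [-2, 0.2, 1.4], 0.55], [[0, -8, 0], [-5, 0.5, 3.6], 0.55], [[0, -12, 0], [-8.3, 0.8, 6], 0.55], [[0, -16, 0], [-11.6, 1.1, 8.3], 0.55], [[-0.3, -16.8, 0], [-14.5, 1.4, 10.4], 0.55]]}}

```text
time: 8.13
tcp_pos: [0.5844, -0.1596, 0.093]
tool_rot: [-90.0, 0.0, -102.8]
ft_force: [-0.8, -0.4, -0.2]
width: 0.0442
```

```bash
python3 g.py 624.5,-142,80,-103
```

```text
t 8.13 tcp [ 584.4 -159.6   93. ] rpy [ -90.     0.  -102.8] w 44.2 F [-0.8 -0.4 -0.2] q [-21.  16.  83.   0.  80.  -8.]
624.5,-142,80,-103 turn [ 0.   0.2 -0. ] shift cm [-2.6   1.29  3.52]
```

>>> {"api": "servo_tool", "payload": {"steps": [[[0, 0, 0], [-1.3, 0.6, 1.8], 0.55], [[0, 0, 0], [-2.2, 1, 3], 0.55], [[0, 0, 0], [-2.6, 1.3, 3.5], 0.55], [[0, 0, 0], [-2.6, 1.3, 3.5], 0.55], [[0, 0, 0], [-2.6, 1.3, 3.5], 0.55]]}}

```text
time: 8.55
tcp_pos: [0.6233, -0.1421, 0.0789]
tool_rot: [-90.2, -0.0, -102.8]
ft_force: [0.2, -0.1, -0.8]
width: 0.0437
```

```bash
python3 g.py 624.5,-142,33,-103;python3 - <<'E'
from plant import r
from h import *
c=r.capture("wrist");cv2.imwrite("pics/w5.png",c["image"])
E
```

```text
t 8.55 tcp [ 623.3 -142.1   78.9] rpy [ -90.2   -0.  -102.8] w 43.7 F [ 0.2 -0.1 -0.8] q [-18.  21.  79.  -0.  80.  -5.]
624.5,-142,33,-103 turn [0.2 0.2 0. ] shift cm [-0.04  4.59  0.13]
```

View pics/w5.png

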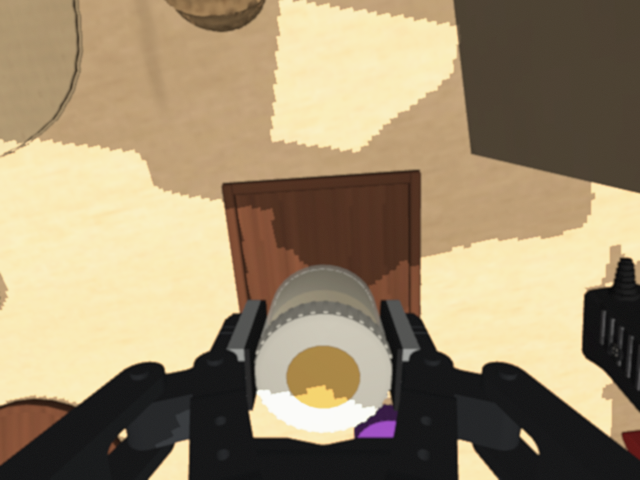

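The jar is held upright at (323,365), and I'm lowering it.

>>> {"api": "servo_tool", "payload": {"steps": [[[0, 0, 0], [0, 1.5, 0.1], 0.55], [[0, 0, 0], [0, 2.8, 0.1], 0.55], [[0, 0, 0], [0, 3.9, 0.1], 0.55], [[0, 0, 0], [0, 4.5, 0.1], 0.55], [[0, 0, 0], [0, 4.6, 0.1], 0.55]]}}

```text
time: 9.02
tcp_pos: [0.623, -0.1429, 0.0326]
tool_rot: [-90.2, -0.0, -102.9]
ft_force: [-1.2, -0.0, -0.9]
width: 0.0439
```

>>> {"api": "servo_tool", "payload": {"steps": [[[0, 0, 0], [0, 0, 0], 0.55], [[0, 0, 0], [0, 0, 0], 0.4], [[0, 0, 0], [0, 0, 0], 0.2], [[0, 0, 0], [0, 0, 0], 0.1], [[0, 0, 0], [0, 0, 0], 0.1]]}}

```text
time: 9.43
tcp_pos: [0.6232, -0.1429, 0.0329]
tool_rot: [-90.2, -0.0, -102.9]
ft_force: [-0.7, -0.3, 0.8]
width: 0.0772
```

>>> {"api": "servo_tool", "payload": {"steps": [[[0, 0, 0], [0, -1.5, 0], 0.1], [[0, 0, 0], [0, -4, 0], 0.1], [[0, 0, 0], [0, -7, 0], 0.1], [[0, 0, 0], [0, -9, 0], 0.3], [[0, 0, 0], [0, -9, 0], 0.3]]}}

```text
time: 9.85
tcp_pos: [0.6267, -0.1439, 0.1298]
tool_rot: [-89.5, -0.1, -102.9]
ft_force: [0.7, -0.5, 1.9]
width: 0.0602
```

```bash
python3 g.py 474,20,100,-87;python3 - <<'E'
from plant import r
from h import *
c=r.capture("wrist");cv2.imwrite("pics/w6.png",c["image"])
print(proj(c,[[.6244,-.1423,.049]]))
E
```

```text
t 9.85 tcp [ 626.7 -143.9  129.8] rpy [-8.950e+01 -1.000e-01 -1.029e+02] w 60.2 F [ 0.7 -0.5  1.9] q [-18.  19.  75.  -0.  85.  -5.]
474,20,100,-87 turn [ -0.5 -15.9   0.1] shift cm [-12.57   2.81 -18.57]
[[317.38290529 261.17971591]]
```

View pics/w6.png

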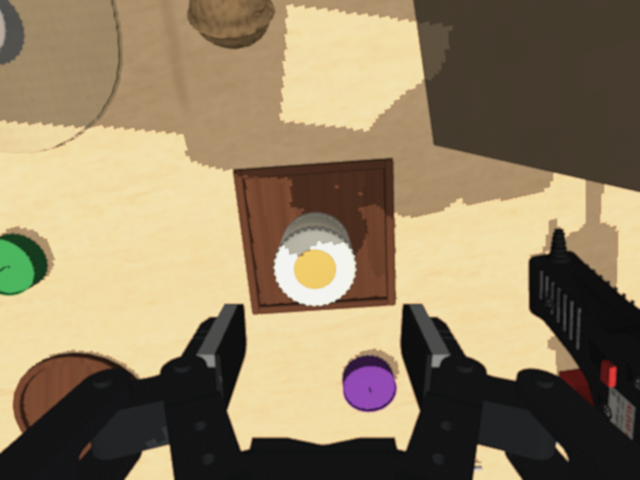

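The jar stands in the square tray at (316,269), 3–4 mm off its centre. I'm going back for the tea light.

>>> {"api": "servo_tool", "payload": {"steps": [[[0, -3, 0], [-2, 0.4, -3], 0.35], [[0, -6, 0], [-4.3, 0.9, -6.3], 0.35], [[0, -9, 0], [-6.5, 1.4, -9.6], 0.35], [[0, -12, 0], [-8.7, 1.9, -12.8], 0.35], [[-0.5, -15.5, 0], [-10.6, 2.4, -15.6], 0.35]]}}

```text
time: 10.32
tcp_pos: [0.4941, -0.0038, 0.1]
tool_rot: [-90.5, 0.0, -87.2]
ft_force: [0.7, 0.3, 0.6]
width: 0.0556
```

```bash
python3 g.py 474,19.5,80,-87
```

```text
t 10.32 tcp [494.1  -3.8 100. ] rpy [-90.5   0.  -87.2] w 55.6 F [0.7 0.3 0.6] q [ -7.   3.  98.  -0.  80. -10.]
474,19.5,80,-87 turn [ 0.5 -0.2 -0. ] shift cm [-2.43  2.01 -1.88]
```

>>> {"api": "servo_tool", "payload": {"steps": [[[0.5, 0, 0], [-1.3, 1, -1], 0.35], [[0.5, 0, 0], [-2.1, 1.7, -1.6], 0.35], [[0.5, 0, 0], [-2.4, 2, -1.9], 0.35], [[0.5, 0, 0], [-2.4, 2, -1.9], 0.35], [[0.5, 0, 0], [-2.4, 2, -1.9], 0.35]]}}

```text
time: 10.73
tcp_pos: [0.4745, 0.0186, 0.08]
tool_rot: [-90.0, -0.0, -87.3]
ft_force: [0.5, 0.2, -0.6]
width: 0.0556
```

```bash
python3 g.py 474,19.5,26,-87;python3 - <<'E'
from plant import r
from h import *
c=r.capture("wrist");cv2.imwrite("pics/w7.png",c["image"])
print(proj(c,[[.474,.0195,.021]]))
E
```

```text
t 10.73 tcp [474.5  18.6  80. ] rpy [-90.   -0.  -87.3] w 55.6 F [ 0.5  0.2 -0.6] q [ -5.   1. 102.  -0.  77.  -7.]
474,19.5,26,-87 turn [-0.  -0.3  0. ] shift cm [-0.09  5.4  -0.05]
[[322.57686561 276.70665439]]
```

View pics/w7.png

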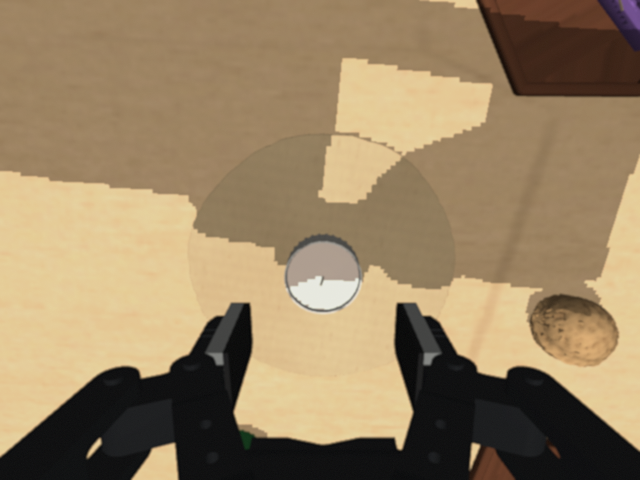

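The tea light is at (323,277), exactly where predicted. I'll descend, grip and lift.

>>> {"api": "servo_tool", "payload": {"steps": [[[0, 0, 0], [0, 2, 0], 0.35], [[0, 0, 0], [-0.1, 3.8, 0], 0.35], [[0, 0, 0], [-0.1, 5, 0], 0.35], [[0, 0, 0], [-0.1, 5.4, 0], 0.35], [[0, 0, 0], [-0.1, 5.4, 0], 0.35]]}}

```text
time: 11.2
tcp_pos: [0.4751, 0.0186, 0.0257]
tool_rot: [-90.0, -0.0, -87.4]
ft_force: [-0.6, -0.7, -0.3]
width: 0.0558
```

>>> {"api": "servo_tool", "payload": {"steps": [[[0, 0, 0], [0, 0, 0], 0.5], [[0, 0, 0], [0, 0, 0], 0.65], [[0, 0, 0], [0, 0, 0], 0.65], [[0, 0, 0], [0, 0, 0], 0.65], [[0, 0, 0], [0, 0, 0], 0.65]], "newtons": 25}}

```text
time: 11.62
tcp_pos: [0.4762, 0.0184, 0.0268]
tool_rot: [-89.9, -0.1, -87.4]
ft_force: [1.0, -0.7, 3.0]
width: 0.0374
```

>>> {"api": "servo_tool", "payload": {"steps": [[[0, 0, 0], [0, -1, 0], 0.65], [[0, 0, 0], [0, -3, 0], 0.65], [[0, 0, 0], [0, -5, 0], 0.65], [[0, 0, 0], [0, -6.2, 0], 0.65], [[0, 0, 0], [0, -6.2, 0], 0.65]]}}

```text
time: 12.03
tcp_pos: [0.4783, 0.0185, 0.0929]
tool_rot: [-89.5, -0.1, -87.4]
ft_force: [1.3, 0.8, -0.4]
width: 0.0378
```

```bash
python3 g.py 421,-236,90,-120
```

```text
t 12.03 tcp [478.3  18.5  92.9] rpy [-89.5  -0.1 -87.4] w 37.8 F [ 1.3  0.8 -0.4] q [ -5.   0. 101.  -0.  78.  -7.]
421,-236,90,-120 turn [-0.6 32.6 -0.1] shift cm [25.15  0.27 -6.9 ]
```

>>> {"api": "servo_tool", "payload": {"steps": [[[0, 6, 0], [3, 0, -0.8], 0.65], [[0, 12, 0], [7, 0, -1.9], 0.65], [[0, 19, 0], [11, 0.1, -3], 0.65], [[0, 26, 0], [15, 0.2, -4.1], 0.65], [[-0.5, 32.6, 0], [19, 0.2, -5.2], 0.65]]}}

```text
time: 12.45
tcp_pos: [0.4337, -0.1747, 0.09]
tool_rot: [-90.0, 0.1, -120.2]
ft_force: [0.4, 0.0, -0.8]
width: 0.0376
```

```bash
python3 g.py 421,-236,60,-120
```

```text
t 12.45 tcp [ 433.7 -174.7   90. ] rpy [-9.000e+01  1.000e-01 -1.202e+02] w 37.6 F [ 0.4  0.  -0.8] q [-29.  -0. 103.   0.  78.   1.]
421,-236,60,-120 turn [ 0.  -0.2 -0.1] shift cm [5.94 2.99 2.  ]
```

>>> {"api": "servo_tool", "payload": {"steps": [[[0, 0, 0], [2.5, 1.2, 0.8], 0.65], [[0, 0, 0], [4.5, 2.2, 1.5], 0.65], [[0, 0, 0], [5.9, 3, 2], 0.65], [[0, 0, 0], [5.9, 3, 2], 0.65], [[0, 0, 0], [5.9, 3, 2], 0.65]]}}

```text
time: 12.87
tcp_pos: [0.4202, -0.2354, 0.0588]
tool_rot: [-90.2, 0.1, -120.4]
ft_force: [-0.3, 0.4, -0.7]
width: 0.0378
```

```bash
python3 g.py 421,-236,25,-120
```

```text
t 12.87 tcp [ 420.2 -235.4   58.8] rpy [-9.020e+01  1.000e-01 -1.204e+02] w 37.8 F [-0.3  0.4 -0.7] q [-36.   3. 103.   0.  74.  -6.]
421,-236,25,-120 turn [ 0.2 -0.4 -0.1] shift cm [0.02 3.38 0.11]
```

>>> {"api": "servo_tool", "payload": {"steps": [[[0, 0, 0], [0, 1.2, 0.1], 0.65], [[0, 0, 0], [0, 2.2, 0.1], 0.65], [[0, 0, 0], [0, 3, 0.1], 0.65], [[0, 0, 0], [0, 3.4, 0.1], 0.65], [[0, 0, 0], [0, 3.4, 0.1], 0.65]]}}

```text
time: 13.28
tcp_pos: [0.4209, -0.2348, 0.0246]
tool_rot: [-90.3, 0.1, -120.3]
ft_force: [-0.2, -0.3, -1.2]
width: 0.0375
```

>>> {"api": "servo_tool", "payload": {"steps": [[[0, 0, 0], [0, 0, 0], 0.65], [[0, 0, 0], [0, 0, 0], 0.5], [[0, 0, 0], [0, 0, 0], 0.4], [[0, 0, 0], [0, 0, 0], 0.35], [[0, 0, 0], [0, 0, 0], 0.35]]}}

```text
time: 13.7
tcp_pos: [0.421, -0.2348, 0.0246]
tool_rot: [-90.3, 0.1, -120.3]
ft_force: [0.5, 0.3, -0.1]
width: 0.0557
```

>>> {"api": "servo_tool", "payload": {"steps": [[[0, 0, 0], [0, -1.5, 0], 0.35], [[0, 0, 0], [0, -4, 0], 0.35], [[0, 0, 0], [0, -7, 0], 0.35], [[0, 0, 0], [0, -9.5, 0], 0.45], [[0, 0, 0], [0, -9.5, 0], 0.45]]}}

```text
time: 14.12
tcp_pos: [0.4243, -0.2375, 0.126]
tool_rot: [-89.6, 0.1, -120.3]
ft_force: [1.4, 0.0, 0.9]
width: 0.0466
```

```bash
python3 g.py 590,160,110,-42;python3 - <<'E'
from plant import r
from h import *
c=r.capture("wrist");cv2.imwrite("pics/w8.png",c["image"])
print(proj(c,[[.421,-.236,.019]]))
E
```

```text
t 14.12 tcp [ 424.3 -237.5  126. ] rpy [-8.960e+01  1.000e-01 -1.203e+02] w 46.6 F [1.4 0.  0.9] q [-36.  -0.  98.   0.  82.  -6.]
590,160,110,-42 turn [ -0.4 -78.3   0.2] shift cm [-42.68   1.62  -5.75]
[[316.07861515 249.16146533]]
```

View pics/w8.png

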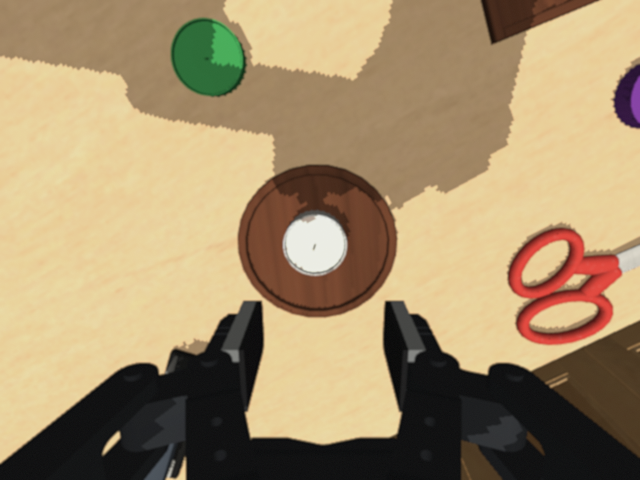

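The tea light sits in the middle of the round tray at (315,243). Now the peg.

>>> {"api": "servo_tool", "payload": {"steps": [[[0, -7, 0], [-3, 0, -0.4], 0.45], [[0, -14, 0], [-7, 0, -0.9], 0.45], [[0, -21, 0], [-11, 0.1, -1.5], 0.45], [[0, -28, 0], [-15, 0.2, -2], 0.45], [[0, -35, 0], [-19, 0.3, -2.6], 0.45]]}}

```text
time: 14.58
tcp_pos: [0.4963, -0.0579, 0.1192]
tool_rot: [-89.9, 0.0, -85.0]
ft_force: [0.4, -0.8, 0.6]
width: 0.0473
```

```bash
python3 g.py 590,160,110,-42
```

```text
t 14.58 tcp [496.3 -57.9 119.2] rpy [-89.9   0.  -85. ] w 47.3 F [ 0.4 -0.8  0.6] q [-13.   2.  96.   0.  81. -18.]
590,160,110,-42 turn [ -0.1 -43.    0. ] shift cm [-20.88   0.94  11.24]
```

>>> {"api": "servo_tool", "payload": {"steps": [[[0, -7, 0], [-3.6, 0.1, 1.9], 0.45], [[0, -14, 0], [-7.2, 0.3, 3.8], 0.45], [[0, -21, 0], [-10.8, 0.5, 5.8], 0.45], [[0, -28, 0], [-14.2, 0.7, 7.6], 0.45], [[0, -35, 0], [-17.5, 0.9, 9.4], 0.45]]}}

```text
time: 15.0
tcp_pos: [0.5741, 0.1268, 0.1085]
tool_rot: [-90.0, 0.0, -49.6]
ft_force: [0.3, -1.0, 0.3]
width: 0.0472
```

```bash
python3 g.py 590,160,100,-42
```

```text
t 15.00 tcp [574.1 126.8 108.5] rpy [-90.    0.  -49.6] w 47.2 F [ 0.3 -1.   0.3] q [  7.  14.  85.   0.  82. -33.]
590,160,100,-42 turn [ 0.  -7.6 -0. ] shift cm [-1.5   0.84  3.36]
```

>>> {"api": "servo_tool", "payload": {"steps": [[[0, -4, 0], [-0.8, 0.4, 1.8], 0.45], [[0, -7.6, 0], [-1.3, 0.7, 2.9], 0.45], [[0, -7.6, 0], [-1.5, 0.8, 3.4], 0.45], [[0, -7.6, 0], [-1.5, 0.8, 3.4], 0.45], [[0, -7.6, 0], [-1.5, 0.8, 3.4], 0.45]]}}

```text
time: 15.42
tcp_pos: [0.5897, 0.1596, 0.0994]
tool_rot: [-90.2, 0.1, -42.1]
ft_force: [1.2, 0.4, -0.4]
width: 0.0466
```

```bash
python3 g.py 590,160,22,-42;python3 - <<'E'
from plant import r
from h import *
c=r.capture("wrist");im=c["image"];cv2.imwrite("pics/w9.png",im)
hsv=cv2.cvtColor(im,cv2.COLOR_BGR2HSV)
m=((hsv[...,0]>115)&(hsv[...,0]<150)&(hsv[...,1]>60)).astype(np.uint8)
k=max(cv2.findContours(m,0,1)[0],key=cv2.contourArea)[:,0]
print(cv2.minAreaRect((back(c,k,.014)[:,:2]*1000).astype(np.float32)))
print(proj(c,[[.590,.160,.015],[.5895,.163,.003]]))
E
```

```text
t 15.42 tcp [589.7 159.6  99.4] rpy [-90.2   0.1 -42.1] w 46.6 F [ 1.2  0.4 -0.4] q [ 10.  17.  82.  -0.  81. -38.]
590,160,22,-42 turn [ 0.2 -0.1 -0.1] shift cm [0.01 7.74 0.07]
((589.1478271484375, 159.95327758789062), (12.701251029968262, 72.35749816894531), 48.38557434082031)
[[324.75280313 261.5951304 ]
 [327.94944147 250.80211083]]
```

View pics/w9.png

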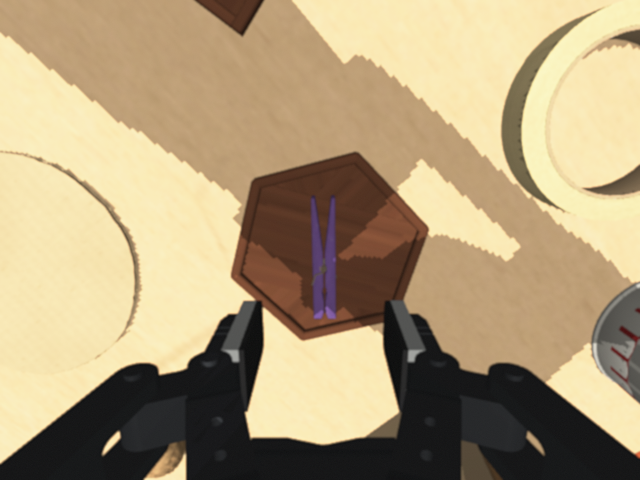

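The peg is centred at about (323,260), aligned with the jaws and in agreement with the top view. I'm descending.

>>> {"api": "servo_tool", "payload": {"steps": [[[0, 0, 0], [0, 2.5, 0], 0.5], [[0, 0, 0], [0, 5, 0], 0.5], [[0, 0, 0], [0, 7, 0], 0.5], [[0, 0, 0], [0, 7.8, 0], 0.5], [[0, 0, 0], [0, 7.8, 0], 0.5]]}}

```text
time: 15.88
tcp_pos: [0.5885, 0.1578, 0.0205]
tool_rot: [-90.3, 0.2, -42.2]
ft_force: [-0.7, -0.2, -0.6]
width: 0.0426
```

```bash
python3 g.py 589.5,160,21,-42
```

```text
t 15.88 tcp [588.5 157.8  20.5] rpy [-90.3   0.2 -42.2] w 42.6 F [-0.7 -0.2 -0.6] q [ 10.  21.  86.  -0.  73. -38.]
589.5,160,21,-42 turn [ 0.3 -0.2 -0.2] shift cm [-0.08 -0.05  0.23]
```

>>> {"api": "servo_tool", "payload": {"steps": [[[0, 0, 0], [0, 0, 0.2], 0.7], [[0, 0, 0], [0, 0, 0.2], 0.95], [[0, 0, 0], [0, 0, 0.2], 0.95], [[0, 0, 0], [0, 0, 0.2], 0.95], [[0, 0, 0], [0, 0, 0.2], 0.95]], "newtons": 25}}

```text
time: 16.3
tcp_pos: [0.5909, 0.1593, 0.0221]
tool_rot: [-90.2, 0.1, -42.2]
ft_force: [-0.4, -0.2, 4.0]
width: 0.0141
```

>>> {"api": "servo_tool", "payload": {"steps": [[[0, 0, 0], [0, -1, 0], 0.95], [[0, 0, 0], [0, -2.5, 0], 0.95], [[0, 0, 0], [0, -4.5, 0], 0.95], [[0, 0, 0], [0, -6, 0], 0.95], [[0, 0, 0], [0, -6, 0], 0.95]]}}

```text
time: 16.72
tcp_pos: [0.5936, 0.16, 0.0872]
tool_rot: [-89.8, -0.2, -42.2]
ft_force: [1.0, 0.6, 0.7]
width: 0.014
```

```bash
python3 g.py 474,20,90,-78;python3 - <<'E'
from plant import r
from h import *
c=r.capture("wrist");im=c["image"];cv2.imwrite("pics/w10.png",im)
E
```

```text
t 16.72 tcp [593.6 160.   87.2] rpy [-89.8  -0.2 -42.2] w 14.0 F [1.  0.6 0.7] q [ 10.  18.  82.  -0.  80. -38.]
474,20,90,-78 turn [-0.3 35.8  0.2] shift cm [  0.56  -0.36 -18.41]
```

View pics/w10.png

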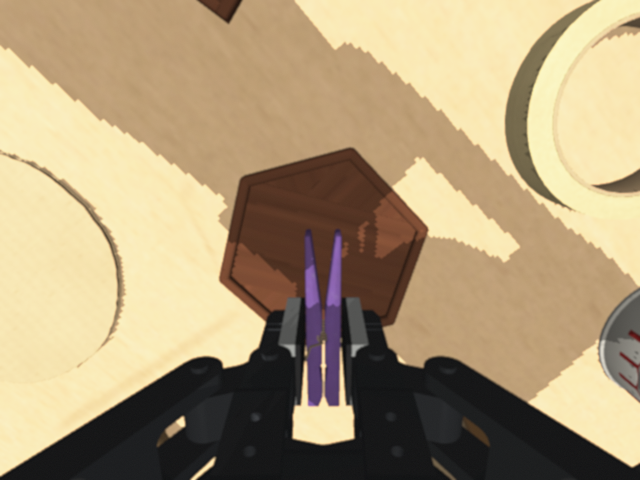

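The peg is held level and aligned at (322,315). I'll take it to the disc.

>>> {"api": "servo_tool", "payload": {"steps": [[[0, 7, 0], [0.1, 0, -3], 0.95], [[0, 14, 0], [0.2, -0.1, -6.5], 0.95], [[0, 21, 0], [0.3, -0.2, -10], 0.95], [[0, 28, 0], [0.4, -0.3, -13], 0.95], [[-0.3, 35, 0.2], [0.5, -0.3, -16], 0.95]]}}

```text
time: 17.18
tcp_pos: [0.4865, 0.0372, 0.0864]
tool_rot: [-90.3, 0.1, -77.6]
ft_force: [0.6, 0.1, 0.1]
width: 0.014
```

```bash
python3 g.py 474,20,60,-78
```

```text
t 17.18 tcp [486.5  37.2  86.4] rpy [-90.3   0.1 -77.6] w 14.0 F [0.6 0.1 0.1] q [ -2.   3. 100.  -0.  78. -15.]
474,20,60,-78 turn [ 0.3  0.4 -0.1] shift cm [ 1.41  2.64 -1.58]
```

>>> {"api": "servo_tool", "payload": {"steps": [[[0.3, 0.4, 0], [0.7, 1.2, -0.8], 0.95], [[0.3, 0.4, 0], [1.2, 2.1, -1.3], 0.95], [[0.3, 0.4, 0], [1.4, 2.6, -1.6], 0.95], [[0.3, 0.4, 0], [1.4, 2.6, -1.6], 0.95], [[0.3, 0.4, 0], [1.4, 2.6, -1.6], 0.95]]}}

```text
time: 17.6
tcp_pos: [0.4737, 0.0206, 0.0597]
tool_rot: [-90.1, 0.1, -77.9]
ft_force: [0.2, 0.4, -0.4]
width: 0.014
```

```bash
python3 g.py 474,20,24,-78
```

```text
t 17.60 tcp [473.7  20.6  59.7] rpy [-90.1   0.1 -77.9] w 14.0 F [ 0.2  0.4 -0.4] q [ -4.   2. 104.   0.  74. -17.]
474,20,24,-78 turn [ 0.1  0.1 -0.1] shift cm [0.07 3.57 0.02]
```

>>> {"api": "servo_tool", "payload": {"steps": [[[0, 0, 0], [0, 1.2, 0], 0.95], [[0, 0, 0], [0, 2.2, 0], 0.95], [[0, 0, 0], [0, 3, 0], 0.95], [[0, 0, 0], [0, 3.5, 0], 0.95], [[0, 0, 0], [0, 3.6, 0], 0.95]]}}

```text
time: 18.02
tcp_pos: [0.4736, 0.0212, 0.024]
tool_rot: [-90.2, 0.2, -77.9]
ft_force: [-5.2, 1.0, 10.5]
width: 0.014
```

>>> {"api": "servo_tool", "payload": {"steps": [[[0, 0, 0], [0, 0, 0], 0.95], [[0, 0, 0], [0, 0, 0], 0.8], [[0, 0, 0], [0, 0, 0], 0.7], [[0, 0, 0], [0, 0, 0], 0.6], [[0, 0, 0], [0, 0, 0], 0.5]]}}

```text
time: 18.43
tcp_pos: [0.4736, 0.0212, 0.0239]
tool_rot: [-90.2, 0.2, -77.9]
ft_force: [0.3, -0.1, -0.2]
width: 0.0426
```

>>> {"api": "servo_tool", "payload": {"steps": [[[0, 0, 0], [0, -1.5, 0], 0.5], [[0, 0, 0], [0, -4, 0], 0.4], [[0, 0, 0], [0, -7, 0], 0.1], [[0, 0, 0], [0, -10, 0], 0], [[0, 0, 0], [0, -10, 0], 0]]}}

```text
time: 18.85
tcp_pos: [0.478, 0.0206, 0.1309]
tool_rot: [-89.5, -0.0, -77.9]
ft_force: [1.5, 0.1, 1.0]
width: 0.0843
```

```bash
python3 g.py 424.5,259,125,-60;python3 - <<'E'
from plant import r
from h import *
c=r.capture("wrist");im=c["image"];cv2.imwrite("pics/w11.png",im)
c=r.capture("top");im=c["image"];cv2.imwrite("pics/t11.png",im)
E
```

```text
t 18.85 tcp [478.   20.6 130.9] rpy [-89.5  -0.  -77.9] w 84.3 F [1.5 0.1 1. ] q [ -4.  -1.  99.   0.  82. -17.]
424.5,259,125,-60 turn [ -0.5 -17.9   0.1] shift cm [-24.43   0.57  -0.23]
```

View pics/w11.png

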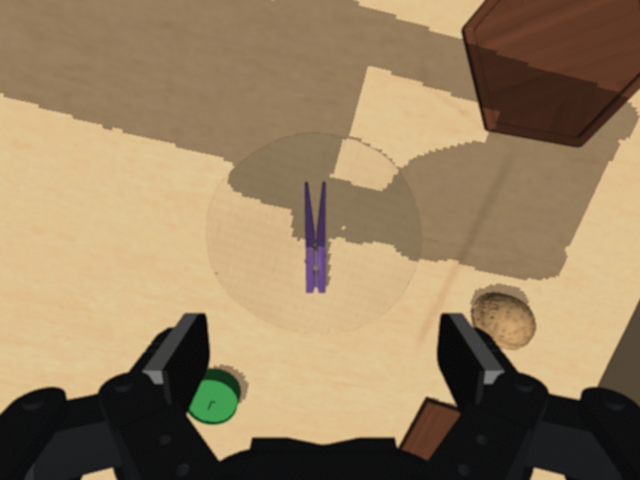

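The peg lies flat on the disc at (316,240). Now the cone.

>>> {"api": "servo_tool", "payload": {"steps": [[[0, -4, 0], [-3, 0, 0], 0], [[0, -8, 0], [-7, 0.1, 0], 0], [[0, -12, 0], [-11, 0.2, 0], 0], [[0, -16, 0], [-15, 0.3, -0.1], 0], [[-0.5, -17.9, 0], [-19, 0.4, -0.2], 0]]}}

```text
time: 19.37
tcp_pos: [0.4312, 0.2072, 0.12]
tool_rot: [-90.6, 0.2, -59.9]
ft_force: [0.8, 0.1, -0.1]
width: 0.0853
```

```bash
python3 g.py 424.5,259,125,-60
```

```text
t 19.37 tcp [431.2 207.2 120. ] rpy [-90.6   0.2 -59.9] w 85.3 F [ 0.8  0.1 -0.1] q [ 19.  -0.  99.   0.  82. -11.]
424.5,259,125,-60 turn [ 0.6  0.1 -0.2] shift cm [-4.82 -0.51  2.01]
```

>>> {"api": "servo_tool", "payload": {"steps": [[[0.6, 0, 0], [-2.4, -0.2, 1], 0], [[0.6, 0, 0], [-4, -0.4, 1.6], 0], [[0.6, 0, 0], [-4.8, -0.5, 2], 0], [[0.6, 0, 0], [-4.8, -0.5, 2], 0], [[0.6, 0, 0], [-4.8, -0.5, 2], 0]]}}

```text
time: 19.78
tcp_pos: [0.4241, 0.2581, 0.1238]
tool_rot: [-90.2, 0.2, -59.8]
ft_force: [1.0, -0.1, 0.0]
width: 0.0855
```

```bash
python3 g.py 424.5,259,40,-60;python3 - <<'E'
from plant import r
from h import *
c=r.capture("wrist");im=c["image"]
p=proj(c,[[.4245,.259,.03],[.4245,.259,.067]]);print(p)
for q in p: cv2.circle(im,tuple(int(v) for v in q),3,(0,0,255),1)
cv2.imwrite("pics/w12.png",im)
E
```

```text
t 19.78 tcp [424.1 258.1 123.8] rpy [-90.2   0.2 -59.8] w 85.5 F [ 1.  -0.1  0. ] q [25.  2. 96.  0. 82. -6.]
424.5,259,40,-60 turn [ 0.2  0.2 -0.2] shift cm [-0.03  8.38  0.1 ]
[[325.20882149 255.30933005]
 [325.43297938 279.64783572]]
```

View pics/w12.png

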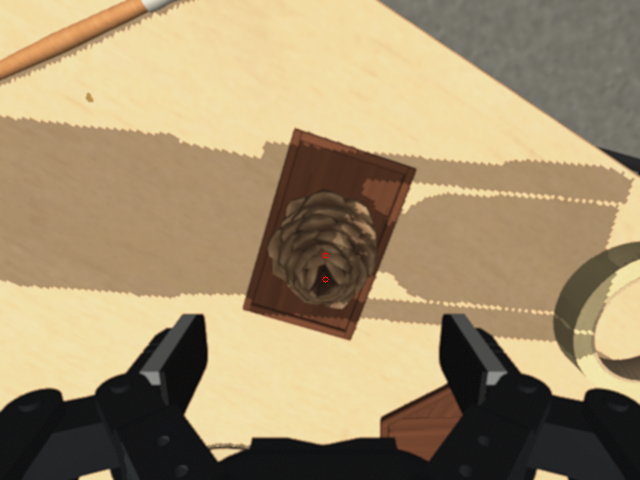

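The cone's tip lies at (325,280), on the prediction, and it stands mid-tray. I'm descending.

>>> {"api": "servo_tool", "payload": {"steps": [[[0, 0, 0], [0, 2.5, 0.1], 0], [[0, 0, 0], [0, 5.5, 0.1], 0], [[0, 0, 0], [0, 7.7, 0.1], 0], [[0, 0, 0], [0, 8.5, 0.1], 0], [[0, 0, 0], [0, 8.5, 0.1], 0]]}}

```text
time: 20.25
tcp_pos: [0.4233, 0.2562, 0.0362]
tool_rot: [-90.5, 0.2, -60.0]
ft_force: [0.6, -0.4, -0.3]
width: 0.085
```

>>> {"api": "servo_tool", "payload": {"steps": [[[0, 0, 0], [0, 0, 0], 0], [[0, 0, 0], [0, 0, 0], 0.3], [[0, 0, 0], [0, 0, 0], 0.5], [[0, 0, 0], [0, 0, 0], 0.65], [[0, 0, 0], [0, 0, 0], 0.65]], "newtons": 30}}

```text
time: 20.67
tcp_pos: [0.4241, 0.2565, 0.0374]
tool_rot: [-90.4, 0.2, -60.0]
ft_force: [0.1, -0.3, -0.6]
width: 0.0391
```

```bash
python3 g.py 424.5,259,39,-60
```

```text
t 20.67 tcp [424.1 256.5  37.4] rpy [-90.4   0.2 -60. ] w 39.1 F [ 0.1 -0.3 -0.6] q [ 25.   7. 102.   0.  72.  -6.]
424.5,259,39,-60 turn [ 0.4 -0.  -0.2] shift cm [-0.19 -0.16  0.16]
```

>>> {"api": "servo_tool", "payload": {"steps": [[[0, 0, 0], [0, 0, 0], 0.7], [[0, 0, 0], [0, 0, 0], 0.7], [[0, 0, 0], [0, 0, 0], 0.7]]}}

```text
time: 20.92
tcp_pos: [0.4244, 0.2567, 0.0379]
tool_rot: [-90.3, 0.2, -60.0]
ft_force: [-0.1, -0.1, 0.9]
width: 0.0278
```

>>> {"api": "servo_tool", "payload": {"steps": [[[0, 0, 0], [0, -1, 0], 0.7], [[0, 0, 0], [0, -2.5, 0], 0.7], [[0, 0, 0], [0, -4.5, 0], 0.7], [[0, 0, 0], [0, -6, 0], 0.7], [[0, 0, 0], [0, -6, 0], 0.7]]}}

```text
time: 21.33
tcp_pos: [0.4271, 0.2579, 0.1023]
tool_rot: [-89.8, 0.1, -60.0]
ft_force: [0.7, 1.1, -0.2]
width: 0.0279
```

```bash
python3 g.py 589.5,163,95,-60;python3 - <<'E'
from plant import r
from h import *
c=r.capture("wrist");im=c["image"];cv2.imwrite("pics/w13.png",im)
E
```

```text
t 21.33 tcp [427.1 257.9 102.3] rpy [-89.8   0.1 -60. ] w 27.9 F [ 0.7  1.1 -0.2] q [25.  3. 98.  0. 79. -6.]
589.5,163,95,-60 turn [-0.2  0.  -0.1] shift cm [16.34  0.73  9.31]
```

View pics/w13.png

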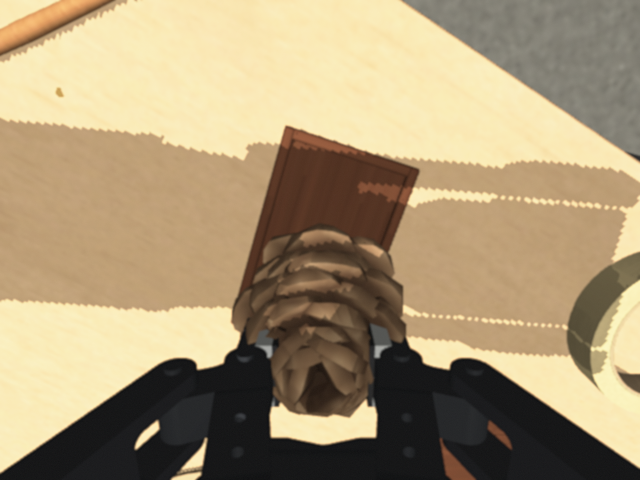

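The cone hangs upright between the pads at (320,370). It is held at 28 mm, so the core tapers. I'll carry it to the hex tray with a firmer closing command.

>>> {"api": "servo_tool", "payload": {"steps": [[[0, 0, 0], [0.5, 0, 0.3], 0.85], [[0, 0, 0], [2.5, 0.1, 1.4], 0.85], [[0, 0, 0], [5.5, 0.2, 3.1], 0.85], [[0, 0, 0], [8.8, 0.4, 5], 0.85], [[0, 0, 0], [12, 0.5, 6.8], 0.85]], "newtons": 30}}

```text
time: 21.8
tcp_pos: [0.5455, 0.1864, 0.0932]
tool_rot: [-90.2, 0.2, -59.9]
ft_force: [-0.0, 0.5, -0.6]
width: 0.0276
```

```bash
python3 g.py 589.5,163,85,-60
```

```text
t 21.80 tcp [545.5 186.4  93.2] rpy [-90.2   0.2 -59.9] w 27.6 F [-0.   0.5 -0.6] q [ 13.  13.  87.   0.  80. -17.]
589.5,163,85,-60 turn [ 0.2  0.1 -0.2] shift cm [4.23 0.8  2.64]
```

>>> {"api": "servo_tool", "payload": {"steps": [[[0.2, 0, 0], [2, 0.4, 1.3], 0.85], [[0.2, 0, 0], [3.6, 0.7, 2.1], 0.85], [[0.2, 0, 0], [4.4, 0.8, 2.5], 0.85], [[0.2, 0, 0], [4.4, 0.8, 2.5], 0.85], [[0.2, 0, 0], [4.4, 0.8, 2.5], 0.85]]}}

```text
time: 22.22
tcp_pos: [0.5883, 0.1608, 0.0839]
tool_rot: [-90.1, 0.2, -60.0]
ft_force: [-0.1, 1.0, 0.8]
width: 0.0278
```

```bash
python3 g.py 589.5,161,38,-60;python3 - <<'E'
from plant import r
from h import *
c=r.capture("scene");im=c["image"][180:340,180:400];cv2.imwrite("pics/s14.png",cv2.resize(im,None,fx=3.5,fy=3.5,interpolation=2))
E
```

```text
t 22.22 tcp [588.3 160.8  83.9] rpy [-90.1   0.2 -60. ] w 27.8 F [-0.1  1.   0.8] q [ 10.  17.  83.   0.  80. -20.]
589.5,161,38,-60 turn [ 0.1  0.  -0.2] shift cm [0.06 4.59 0.12]
```

View pics/s14.png

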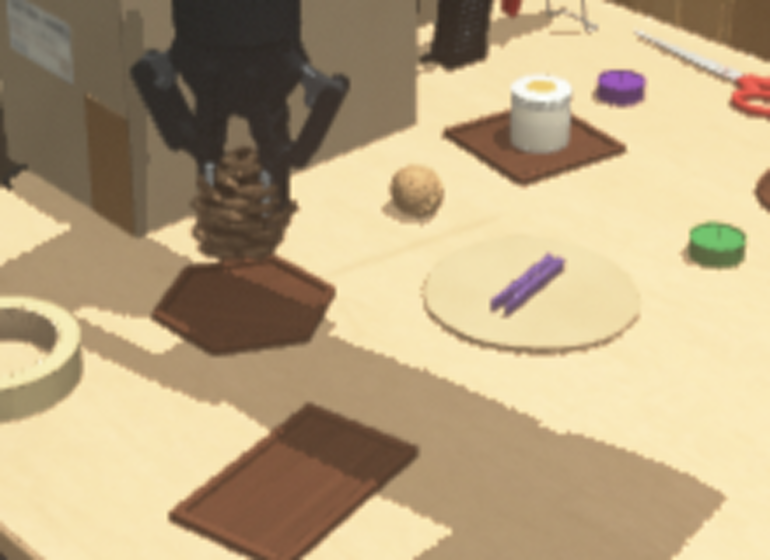

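The scene crop shows the cone upright in the grip at (240,210), above the hex tray. The jar is in the square tray at (540,115), and the peg lies flat on the disc at (530,285). I'm lowering the cone.

>>> {"api": "servo_tool", "payload": {"steps": [[[0, 0, 0], [0.1, 1.3, 0.1], 0.85], [[0, 0, 0], [0.1, 2.6, 0.1], 0.85], [[0, 0, 0], [0.1, 3.7, 0.1], 0.85], [[0, 0, 0], [0.1, 4.4, 0.1], 0.85], [[0, 0, 0], [0.1, 4.6, 0.1], 0.85]]}}

```text
time: 22.68
tcp_pos: [0.5877, 0.1614, 0.0378]
tool_rot: [-90.2, 0.3, -59.9]
ft_force: [-6.0, 0.1, 11.7]
width: 0.0283
```

>>> {"api": "servo_tool", "payload": {"steps": [[[0, 0, 0], [0, 0, 0], 0.85], [[0, 0, 0], [0, 0, 0], 0.65], [[0, 0, 0], [0, 0, 0], 0.5], [[0, 0, 0], [0, 0, 0], 0.2], [[0, 0, 0], [0, 0, 0], 0]]}}

```text
time: 23.1
tcp_pos: [0.5874, 0.1614, 0.0372]
tool_rot: [-90.3, 0.3, -59.9]
ft_force: [0.1, 0.2, 0.2]
width: 0.0653
```

>>> {"api": "servo_tool", "payload": {"steps": [[[0, 0, 0], [0, -0.5, 0], 0], [[0, 0, 0], [0, -2, 0], 0], [[0, 0, 0], [0, -5, 0], 0], [[0, 0, 0], [0, -8.5, 0], 0], [[0, 0, 0], [0, -8.5, 0], 0]]}}

```text
time: 23.52
tcp_pos: [0.5922, 0.162, 0.131]
tool_rot: [-89.5, 0.1, -59.9]
ft_force: [1.8, 0.6, 2.4]
width: 0.0854
```

```bash
python3 g.py 474,21,110,-78;python3 - <<'E'
from plant import r
from h import *
c=r.capture("wrist");im=c["image"];p=proj(c,[[.5895,.163,.067]]);print(p);cv2.imwrite("pics/w15.png",im)
E
```

```text
t 23.52 tcp [592.2 162.  131. ] rpy [-89.5   0.1 -59.9] w 85.4 F [1.8 0.6 2.4] q [ 10.  16.  80.   0.  84. -20.]
474,21,110,-78 turn [-0.5 18.1 -0.1] shift cm [  6.26   1.94 -17.32]
[[318.82614972 270.94327912]]
```

View pics/w15.png

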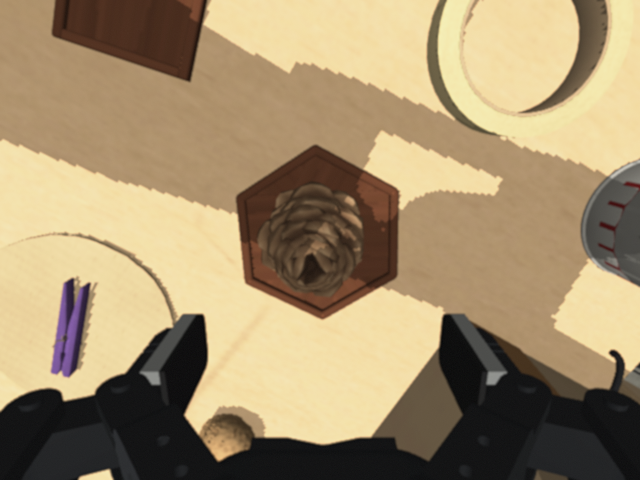

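The cone stands in the hex tray with its tip at (315,270), about 2 mm from target. Back to the peg.

>>> {"api": "servo_tool", "payload": {"steps": [[[0, 4, 0], [1, 0.2, -2.8], 0.3], [[0, 8, 0], [2.2, 0.6, -6], 0.5], [[0, 12, 0], [3.4, 1, -9.4], 0.5], [[0, 16, 0], [4.6, 1.4, -12.6], 0.5], [[-0.5, 18, 0], [5.5, 1.6, -15.3], 0.5]]}}

```text
time: 23.98
tcp_pos: [0.4839, 0.0361, 0.1097]
tool_rot: [-90.4, 0.2, -78.0]
ft_force: [0.4, -0.4, -0.6]
width: 0.0428
```

```bash
python3 g.py 474,21,90,-78
```

```text
t 23.98 tcp [483.9  36.1 109.7] rpy [-90.4   0.2 -78. ] w 42.8 F [ 0.4 -0.4 -0.6] q [ -2.   1.  99.   0.  81. -14.]
474,21,90,-78 turn [ 0.4 -0.  -0.2] shift cm [ 1.28  1.97 -1.27]
```

>>> {"api": "servo_tool", "payload": {"steps": [[[0.4, 0, 0], [0.7, 1, -0.7], 0.5], [[0.4, 0, 0], [1.1, 1.7, -1.1], 0.5], [[0.4, 0, 0], [1.3, 2, -1.3], 0.5], [[0.4, 0, 0], [1.3, 2, -1.3], 0.5], [[0.4, 0, 0], [1.3, 2, -1.3], 0.5]]}}

```text
time: 24.4
tcp_pos: [0.4742, 0.0212, 0.0896]
tool_rot: [-90.0, 0.2, -78.0]
ft_force: [0.3, -0.3, 0.7]
width: 0.043
```

```bash
python3 - <<'E'
from plant import r
from h import *
c=r.capture("wrist");im=c["image"]
hsv=cv2.cvtColor(im,cv2.COLOR_BGR2HSV)
m=((hsv[...,0]>115)&(hsv[...,0]<150)&(hsv[...,1]>60)).astype(np.uint8)
k=max(cv2.findContours(m,0,1)[0],key=cv2.contourArea)[:,0]
print(cv2.minAreaRect((back(c,k,.016)[:,:2]*1000).astype(np.float32)))
E
python3 g.py 474,21,23,-78
```

```text
((476.59637451171875, 23.919456481933594), (5.392367362976074, 71.57769012451172), 11.997952461242676)
t 24.45 tcp [474.5  21.3  90. ] rpy [-90.    0.2 -78. ] w 42.6 F [0.3 0.1 0.5] q [ -4.   1. 102.   0.  78. -16.]
474,21,23,-78 turn [-0.   0.  -0.2] shift cm [ 0.04  6.7  -0.06]
```

>>> {"api": "servo_tool", "payload": {"steps": [[[0, 0, 0], [0, 2.2, 0], 0.5], [[0, 0, 0], [0, 4.5, 0], 0.5], [[0, 0, 0], [0, 6, 0], 0.5], [[0, 0, 0], [0, 6.7, 0], 0.5], [[0, 0, 0], [0, 6.7, 0], 0.5]]}}

```text
time: 24.87
tcp_pos: [0.4745, 0.0221, 0.0221]
tool_rot: [-90.1, 0.2, -77.9]
ft_force: [-0.1, -0.2, 0.3]
width: 0.0428
```

>>> {"api": "servo_tool", "payload": {"steps": [[[0, 0, 0], [0, 0, 0], 0.7], [[0, 0, 0], [0, 0, 0], 0.95], [[0, 0, 0], [0, 0, 0], 0.95], [[0, 0, 0], [0, 0, 0], 0.95], [[0, 0, 0], [0, 0, 0], 0.95]], "newtons": 25}}

```text
time: 25.28
tcp_pos: [0.4756, 0.0222, 0.0234]
tool_rot: [-89.9, 0.2, -77.9]
ft_force: [0.9, 1.1, 3.9]
width: 0.0146
```

>>> {"api": "servo_tool", "payload": {"steps": [[[0, 0, 0], [0, -1, 0], 0.95], [[0, 0, 0], [0, -2.5, 0], 0.95], [[0, 0, 0], [0, -4.5, 0], 0.95], [[0, 0, 0], [0, -6, 0], 0.95], [[0, 0, 0], [0, -6, 0], 0.95]]}}

```text
time: 25.7
tcp_pos: [0.478, 0.0217, 0.0877]
tool_rot: [-89.5, 0.0, -77.9]
ft_force: [0.9, 0.1, -0.9]
width: 0.0142
```

```bash
python3 g.py 425,259,85,-78;python3 - <<'E'
from plant import r
from h import *
c=r.capture("wrist");im=c["image"];cv2.imwrite("pics/w16.png",im)
E
```

```text
t 25.70 tcp [478.   21.7  87.7] rpy [-89.5   0.  -77.9] w 14.2 F [ 0.9  0.1 -0.9] q [ -4.   1. 102.   0.  77. -16.]
425,259,85,-78 turn [-0.5  0.1 -0. ] shift cm [-24.31   0.28  -0.23]
```

View pics/w16.png

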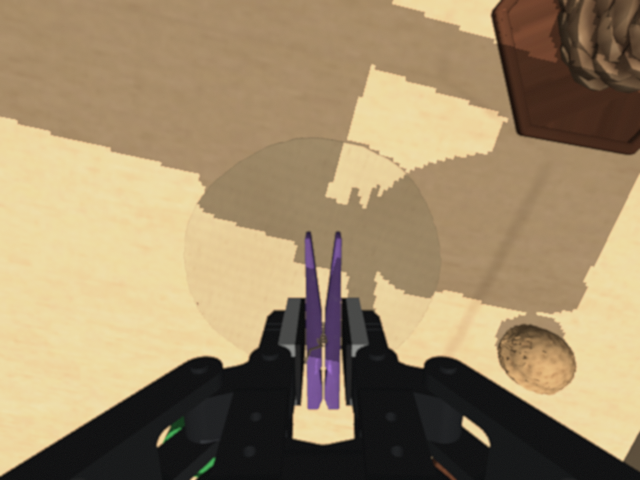

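The peg is held level at (323,320). I'm moving it to the oblong tray, straight along tool -x.

>>> {"api": "servo_tool", "payload": {"steps": [[[0, 0, 0], [-3, 0, 0], 0.95], [[0, 0, 0], [-7, 0, 0], 0.95], [[0, 0, 0], [-11, 0.1, -0.1], 0.95], [[0, 0, 0], [-15, 0.2, -0.1], 0.95], [[-0.5, 0, 0], [-19, 0.2, -0.2], 0.95]]}}

```text
time: 26.17
tcp_pos: [0.4336, 0.2082, 0.0826]
tool_rot: [-90.3, 0.1, -78.0]
ft_force: [0.3, 0.2, -0.3]
width: 0.0142
```

```bash
python3 g.py 425,259,60,-78
```

```text
t 26.17 tcp [433.6 208.2  82.6] rpy [-90.3   0.1 -78. ] w 14.2 F [ 0.3  0.2 -0.3] q [ 19.   2. 101.   0.  77.   7.]
425,259,60,-78 turn [ 0.3  0.  -0.1] shift cm [-5.14  2.26  0.23]
```

>>> {"api": "servo_tool", "payload": {"steps": [[[0.3, 0, 0], [-2.5, 1, 0.1], 0.95], [[0.3, 0, 0], [-4.2, 1.8, 0.2], 0.95], [[0.3, 0, 0], [-5.1, 2.3, 0.2], 0.95], [[0.3, 0, 0], [-5.1, 2.3, 0.2], 0.95], [[0.3, 0, 0], [-5.1, 2.3, 0.2], 0.95]]}}

```text
time: 26.58
tcp_pos: [0.4242, 0.2578, 0.0586]
tool_rot: [-90.1, -0.0, -78.0]
ft_force: [-0.2, 0.5, -0.3]
width: 0.0142
```

```bash
python3 g.py 425,259,21.5,-78
```

```text
t 26.58 tcp [424.2 257.8  58.6] rpy [-90.1  -0.  -78. ] w 14.2 F [-0.2  0.5 -0.3] q [ 25.   5. 101.   0.  74.  13.]
425,259,21.5,-78 turn [0.1 0.  0. ] shift cm [-0.1   3.71  0.11]
```

>>> {"api": "servo_tool", "payload": {"steps": [[[0, 0, 0], [-0.1, 1.2, 0.1], 0.95], [[0, 0, 0], [-0.1, 2.2, 0.1], 0.95], [[0, 0, 0], [-0.1, 3, 0.1], 0.95], [[0, 0, 0], [-0.1, 3.5, 0.1], 0.95], [[0, 0, 0], [-0.1, 3.7, 0.1], 0.95]]}}

```text
time: 27.0
tcp_pos: [0.4245, 0.2579, 0.021]
tool_rot: [-90.2, -0.1, -78.0]
ft_force: [-4.9, -3.4, 13.4]
width: 0.0138
```

>>> {"api": "servo_tool", "payload": {"steps": [[[0, 0, 0], [0, 0, 0], 0.95], [[0, 0, 0], [0, 0, 0], 0.8], [[0, 0, 0], [0, 0, 0], 0.7], [[0, 0, 0], [0, 0, 0], 0.6], [[0, 0, 0], [0, 0, 0], 0.55]]}}

```text
time: 27.42
tcp_pos: [0.4245, 0.2578, 0.0209]
tool_rot: [-90.2, -0.1, -78.0]
ft_force: [-1.1, 0.7, -0.4]
width: 0.0384
```

>>> {"api": "servo_tool", "payload": {"steps": [[[0, 0, 0], [0, -1.5, 0], 0.55], [[0, 0, 0], [0, -4, 0], 0.5], [[0, 0, 0], [0, -8, 0], 0.4], [[0, 0, 0], [0, -12, 0], 0.3], [[0, 0, 0], [0, -12, 0], 0.3]]}}

```text
time: 27.83
tcp_pos: [0.4295, 0.2602, 0.1503]
tool_rot: [-89.3, 0.1, -78.0]
ft_force: [1.3, 0.7, 0.2]
width: 0.0598
```

```bash
python3 g.py 300,50,250,-78;python3 - <<'E'
from plant import r
from h import *
c=r.capture("wrist");im=c["image"]
hsv=cv2.cvtColor(im,cv2.COLOR_BGR2HSV)
m=((hsv[...,0]>115)&(hsv[...,0]<150)&(hsv[...,1]>60)).astype(np.uint8)
m=cv2.morphologyEx(m,cv2.MORPH_CLOSE,np.ones((7,7)))
k=max(cv2.findContours(m,0,1)[0],key=cv2.contourArea)[:,0]
print(cv2.minAreaRect((back(c,k,.014)[:,:2]*1000).astype(np.float32)))
cv2.imwrite("pics/w17.png",im)
cv2.imwrite("pics/t17.png",r.capture("top")["image"])
E
```

```text
t 27.83 tcp [429.5 260.2 150.3] rpy [-89.3   0.1 -78. ] w 59.8 F [1.3 0.7 0.2] q [25.  1. 94. -0. 84. 13.]
300,50,250,-78 turn [-0.7 -0.  -0.1] shift cm [ 17.85 -10.22 -16.91]
((424.1456298828125, 258.5728454589844), (12.75267505645752, 71.774169921875), 11.914290428161621)
```

View pics/w17.png

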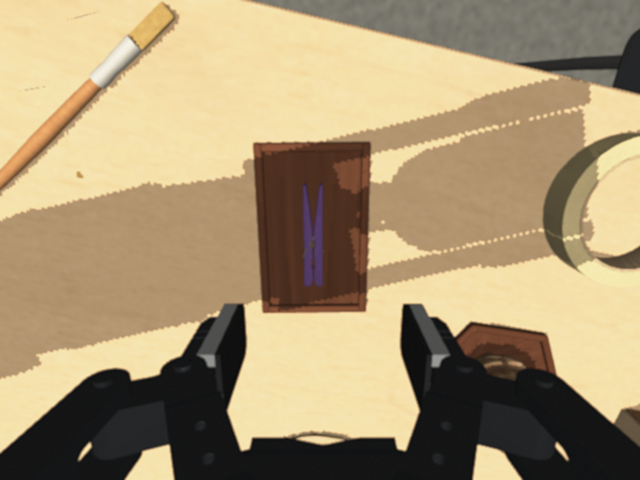

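View pics/t17.png

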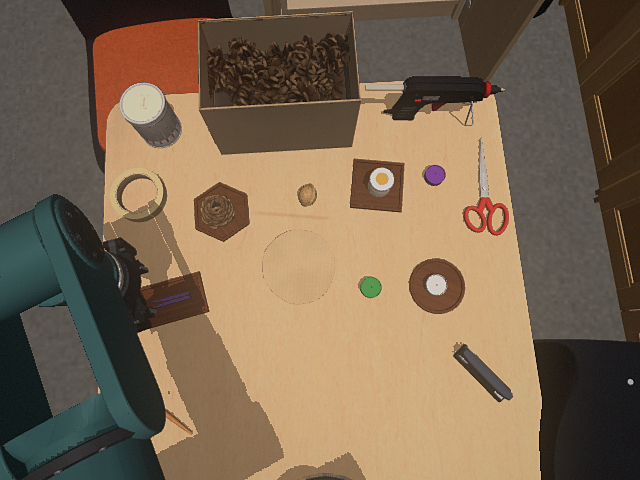

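The peg lies mid-tray at (313,235) and lengthwise, about 1 mm off. The top view shows all four pieces home and the walnut still at (307,195). I'll let the arm settle and run one numeric check of the others.

>>> {"api": "servo_tool", "payload": {"steps": [[[0, 0, 0], [0, -2, 0], 0.3], [[0, 0, 0], [0, -3, 0], 0.3], [[0, 0, 0], [0, -3, 0], 0.3], [[0, 0, 0], [0, -3, 0], 0.3], [[0, 0, 0], [0, -3, 0], 0.3]]}}

```text
time: 28.35
tcp_pos: [0.4257, 0.2585, 0.172]
tool_rot: [-90.1, -0.0, -78.0]
ft_force: [-0.4, -0.5, -0.6]
width: 0.0597
```

Run:
```python
from plant import r
from h import *
c=r.capture("top");im=c["image"]
hsv=cv2.cvtColor(im,cv2.COLOR_BGR2HSV)
def comp(mask,u,v,w=35):
    m=np.zeros(mask.shape,np.uint8);m[v-w:v+w,u-w:u+w]=mask[v-w:v+w,u-w:u+w]
    return max(cv2.findContours(m,0,1)[0],key=cv2.contourArea)[:,0]
white=((hsv[...,1]<50)&(hsv[...,2]>140))
for n,u,v,z in[("tea",436,285,.019),("jar",381,180,.049)]:
    print(n,cv2.minEnclosingCircle((back(c,comp(white,u,v,22),z)[:,:2]*1000).astype(np.float32)))
print("walnut",cv2.minAreaRect((back(c,comp(hsv[...,1]>115,307,195,18),.015)[:,:2]*1000).astype(np.float32)))
s=r.observe();print(s["time"],s["ft_force"],s["tcp_pos"])
r.job_done()
```

```text
tea ((422.56378173828125, -231.77928161621094), 19.26805305480957)
jar ((620.5755004882812, -145.97613525390625), 23.55093765258789)
walnut ((609.5621948242188, -5.047218322753906), (38.73390579223633, 35.5372314453125), 22.05093765258789)
28.4 [0.91849866 0.30825704 0.85661984] [0.42563146 0.25841799 0.17185988]
the job is handed in; nothing more can be done
```

All four pieces are in their own trays, and I handed the job in at about 28 s. I used the card disc as the holding spot, first for the tea light and then for the peg. No verdict was reported, so the figures below are my own last checks.

| Piece | Tray | Distance from tray centre | How measured |
|---|---|---|---|
| Tea light | round | about 4–5 mm | top camera |
| Paint jar | square | about 5–6 mm (3–4 mm by eye in the wrist view) | top camera |
| Pine cone | six-sided | about 2 mm, judged by its tip | wrist camera, one view |
| Peg | oblong | about 1 mm, within 1° of lengthwise | wrist camera |

- **Limits:** all four are within the 15 mm limit, and the peg is well within the 0.3 rad limit. All look upright or flat in the images.
- **Walnut:** it measured within 1 mm of where it started.
- **Gripper:** it was open and clear of everything, with wrist force near zero.
- **Forces:** the highest wrist reading was about 15 N, when pieces were set down.
- **Surprise:** the cone's core gripped at 28 mm, not the 40 mm expected. It held firmly, and no check failed.

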